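# Pack the fuse tray of the field repair case

### The arm

A 7-joint arm with a two-finger parallel gripper is mounted at the origin on the work surface. World frame = base frame: x ahead of the robot, y to its left, z up, the work surface at z = 0. Lengths are in m, angles in degrees, forces in N, time in s.
With the tool pointing down it reaches from about 0.425 to 0.875 m from the base axis. Payload 4.7 kg.
Tool frame: the origin (TCP) lies midway between the tips of the shut fingers; the grasp point (between the pads) lies 19 mm behind it; z points along the fingers, y is the direction in which the jaws open and shut (so a half turn about z gives the same grasp; the last joint's range is limited). The gripper opens to 87 mm and grips with 3 to 60 N. Pads are 19 mm wide; open, the fingers measure 117 mm over their backs; the gripper's body (75 mm by 190 mm) begins 51 mm behind the grasp point.
Start: joints at [75.636, 18.392, -4.016, 83.108, 1.295, 78.541, -3.26], TCP at [0.17, -0.627, 0.223] pointing down, gripper open.
Joint ranges: [-163.93, 163.93], [-17.29, 119.83], [-79.2, 71.16], [3.27, 140.29], [-89.18, 269.18], [5.43, 117.66], [-154.24, 154.24]. Speed limits (degrees/s): [147.25, 147.25, 180, 180, 180, 180, 180].

### API

Orientations are given as [roll, pitch, yaw] about the fixed x, y, z axes, in that order (R = Rz(yaw) Ry(pitch) Rx(roll)).
In Python, from cell import env gives the robot as it stands. The module is installed in compiled form; this text tells all that it offers.
- The arm moves only by the tool servo_tool, never from a script. Its argument "plan" is a list of rows, each a list of 3 entries, a list of its own where there are three numbers: the opening, from 0 (shut) to 1 (fully open), then the shift along the tool's x, y, z in cm, then the turn, a rotation vector about the tool's x, y, z in degrees. A call has 1 to 20 rows; each row shifts and turns the pose as measured when the row begins, along the tool's axes as they then stand; what a row does not reach is not made up. A row lasts 1/12 s, in which the tool goes at most 41.7 mm and 7.16 degrees, less where a joint would pass 70% of its speed; a pose out of reach is approached as far as the arm can. A call is refused whole if a number of a shift passes 4.17 or a number of a turn 7.16, either way. A call with a gripper value outside its range is refused whole. The fingers move at their own pace and stop on an object; "force" is the grip in N (left out, the last holds). Time passes only in rows, so rows that do not move let the fingers close. It gives the time, the measured TCP pose, the force and the opening at its end, in the units of the state.
- env.get_obs(): the state, without advancing time (a new reading comes with each control period).
- env.read_camera(name): name is "scene" or "top"; returns a dict with "image" (420x560x3 uint8, blue, green, red), "fx", "fy", "cx", "cy" (pixels), "rvec" (rotation vector, rad) and "tvec" (3), from world to camera coordinates, as OpenCV has them. Camera axes: x right, y down, z forward; pixel columns grow to the right and rows downward; lengths in m; the calibration is good to about 2 mm. A picture is of the moment at which its call begins. There is no depth.
- env.sign_off(): hands the job in, once; it reports no verdict.
The state is a dict: "time_s": time; "qpos": joint angles; "joint_velocities": joint speeds; "effort": joint torques, N m; "tool_pos": TCP position; "tool_rot": TCP orientation; "force": force on the tool from outside, world axes, zero at the start; "wrist_torque": the same for the moment, N m; "grip_width": finger opening in m.
Only numpy, scipy, OpenCV 4.12 (cv2) and the standard library are available. Lean on these libraries where they do the work, as an engineer would, in place of code of your own. Each camera call takes 0.05 s, during which the arm holds its last target. There are 200 camera calls.

### The job

Pack the field repair case for the fencing run: pull the cabinet's top drawer right out to its stop and lay every fuse box that is in it flat in the blue tray, door side up and none on top of another. Then slide the loaded tray along the counter into the bay in the bottom of the aluminium case until it is fully home, and leave the drawer shut. Keep the tray level and leave the other things on the counter where they are.

Things in the scene. Friction and masses are not known exactly. Their poses are not given: they have to be found in the camera images.
- cabinet: timber cabinet with two drawers, fixed, 300 deep (x), 290 wide (y), 170 high. Origin at the centre of its underside; its front, with the drawers, looks to its own -x (which points roughly to world +y). The carcase's top board reaches to 15 mm behind the closed drawer front; the top is 170 mm above the counter
- cabinet_drawer0 (a joint): top drawer, 0 = shut, grows in metres as it slides out along the cabinet's -x, stop at 0.2136; stays where it is left. Inside 255 (depth) by 248 mm, floor 95 mm above the counter, side walls 53 mm high above that floor, front board 15 mm thick and 70 mm high; at the stop about 47 mm of its inside depth is still under the top board
- cabinet_drawer0_handle (a point): middle of the top drawer's handle, a level steel bar 11 mm thick and 120 mm long across the drawer's width (the cabinet's y), 35 mm out from the drawer's front face and 38 mm below the cabinet's top; the drawer's front board rises 25 mm above the bar; free all round, so that it can be pinched from above
- field_case: aluminium case, fixed; 215 deep (x), 365 wide (y), 150 high, carrying handle on top. Origin: middle of its tray bay's mouth, at counter height; x points into the bay (about world +y). Bay: y from -96 to 96 mm, 64 high, 6 mm side walls, 3 mm floor with a sloping lip from 24 mm before the mouth, stop 190 mm in; closed compartment over it, closed locker beside it (y to -263 mm)
- tray: loose blue sheet-steel tray, 190 long (x), 186 wide (y), 45 high, 0.4 kg, open on top, walls 4 mm (corners rounded, 10 mm radius), on two round steel runners. Origin under its centre at the underside; its inner floor is 8 mm above that; inside 182 x 178 mm. Its x points away from the bow handle, to the end that enters the bay first. Starts on the counter, roughly facing the bay
- tray_handle (a point): middle of the tray's bow handle: a level steel bar 10 mm thick, straight for 100 mm along the tray's y, 40 mm out from the front wall (tray x = -135 mm) and 32 mm above the tray's underside; 35 mm is free between bar and tray wall
- tray_front (a point): middle of the outside of the tray's front (handle end) wall, tray x = -95 mm, 25 mm above the underside; when the tray is fully home against the stop it is flush with the case's front, x = 0 in the case's frame
- fuses0: white fuse box with a clear sliding door on top showing coloured fuses, rigid, 78 x 50 x 30 mm (its x, y, z), about 90 g; 2 to 4 of the four are there (None: absent). Origin at the centre of its underside, z out through the door. Starts flat, door up, in the shut top drawer, long side along the drawer's depth, 30 mm or more free beside each long side
- fuses1: white fuse box with a clear sliding door on top showing coloured fuses, rigid, 78 x 50 x 30 mm (its x, y, z), about 90 g; 2 to 4 of the four are there (None: absent). Origin at the centre of its underside, z out through the door. Starts flat, door up, in the shut top drawer, long side along the drawer's depth, 30 mm or more free beside each long side
- fuses2: white fuse box with a clear sliding door on top showing coloured fuses, rigid, 78 x 50 x 30 mm (its x, y, z), about 90 g; 2 to 4 of the four are there (None: absent). Origin at the centre of its underside, z out through the door. Starts flat, door up, in the shut top drawer, long side along the drawer's depth, 30 mm or more free beside each long side
- fuses3: white fuse box with a clear sliding door on top showing coloured fuses, rigid, 78 x 50 x 30 mm (its x, y, z), about 90 g; 2 to 4 of the four are there (None: absent). Origin at the centre of its underside, z out through the door. Starts flat, door up, in the shut top drawer, long side along the drawer's depth, 30 mm or more free beside each long side
- hammer: hammer with a steel head and timber handle, 260 mm, lying on the far side of the counter; leave alone
- feeder_cup: aluminium stock feeder cup, 100 mm wide, 75 mm high, standing on top of the cabinet; leave alone
- spray_bottle: green spray bottle, capped, 72 mm wide, 190 mm high, far side of the counter; leave alone
- glass_jar: glass jar with steel lid, 72 mm wide, 110 mm high, far right of the counter; leave alone
- spanner: steel spanner, 180 mm, lying on top of the case over its locker; leave alone
- bolt_tin: tin of bolts, 84 mm wide, 100 mm high, near left of the counter; leave alone

How it is judged:
By the outcome, as a careful person would: the job done as asked, in the order asked, and still so for the second after the job is handed in, with the robot touching nothing.
Of fuses0, fuses1, fuses2, fuses3 only 2 to 4 are there at a start; the rules pass over those that are not, and their reading is None.
At some moment in a run one of tray may be knocked a few centimetres aside while the robot is not near it.
Once in a run the grip may slacken for a moment while it holds something.
It also fails if it takes over 210 s, if anything falls off the work surface, if the arm or the gripper's body presses on something with over 40 N, if the wrist force passes 120 N, or if a joint passes its speed limit or range.

## Working session

There is one attempt and no reset: what is moved stays moved. The work goes in short steps, Python scripts to look and compute and a tool call to move; the robot and the scene stay as the last step left them, time stands still between calls to the robot, and variables do not carry over. Pictures are saved under pics/ and viewed, about 12 in all and at most 16, crops included, and the job is handed in when it is done.

Besides the shell and the picture viewer there is one more tool, called after ">>>" by a JSON object that holds its "name" and its "arguments", one argument or row to a line. servo_tool: Moves the arm, as the interface text tells. Its arguments: {"type":"object","properties":{"plan":{"type":"array"},"force":{"type":"number"}},"required":["plan"]}

```bash
mkdir -p pics; cat > h.py <<'E'
import cv2, numpy as np
from cell import env
from scipy.spatial.transform import Rotation as R
def cam(n,save=None):
    c=env.read_camera(n); c['K']=np.array([[c['fx'],0,c['cx']],[0,c['fy'],c['cy']],[0,0,1.]])
    c['Rm']=cv2.Rodrigues(np.array(c['rvec'],float))[0]; c['t']=np.array(c['tvec'],float).ravel()
    if save: cv2.imwrite('pics/'+save,c['image'])
    return c
def ray(c,px,z):
    px=np.atleast_2d(np.array(px,float)); d=np.c_[px,np.ones(len(px))]@np.linalg.inv(c['K']).T@c['Rm']
    o=-c['Rm'].T@c['t']; return o+d*((z-o[2])/d[:,2])[:,None]
def proj(c,P):
    q=np.atleast_2d(P)@c['Rm'].T+c['t']; q=q@c['K'].T; return q[:,:2]/q[:,2:]
E
python3 - <<'E'
from h import *
for n in('scene','top'):
    c=cam(n,n+'0.png'); print(n,c['fx'],c['cx'],c['cy'],-c['Rm'].T@c['t'],c['Rm'][2])
o=env.get_obs(); print({k:np.round(v,3) for k,v in o.items()})
a=cv2.imread('pics/scene0.png')
E
```

```text
scene 484.9220064988444 286.41172480129075 205.8347685511242 [1.49454278 0.93788419 0.99835173] [-0.57449642 -0.63014095 -0.52237558]
top 546.3786240669775 270.46896486328006 207.77460882416077 [ 0.42970788 -0.08055563  1.62509645] [ 0.07672447 -0.0102047  -0.99700011]
{'time_s': np.float64(0.1), 'qpos': array([75.638, 18.437, -4.014, 83.166,  1.294, 78.541, -3.26 ]), 'joint_velocities': array([ 0.082,  0.083,  0.022, -0.15 ,  0.006,  0.005, -0.078]), 'effort': array([ 0.0000e+00, -4.9257e+01, -4.0600e-01, -3.1340e+01, -6.4000e-02,
        3.9000e-02,  0.0000e+00]), 'tool_pos': array([ 0.17 , -0.627,  0.222]), 'tool_rot': array([-1.79901e+02,  5.00000e-03,  1.51700e+01]), 'force': array([-0.516, -0.393, -0.372]), 'wrist_torque': array([-0.007,  0.003, -0.011]), 'grip_width': np.float64(0.087)}
```

View pics/scene0.png

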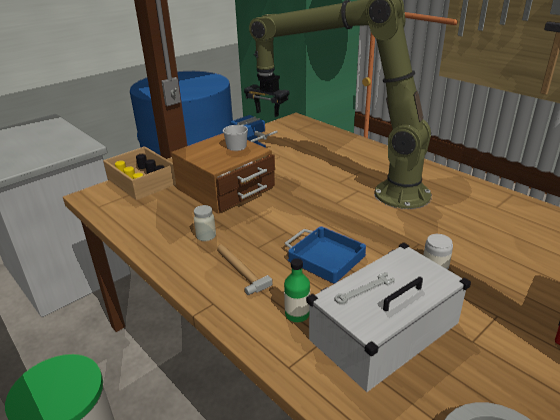

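View pics/top0.png

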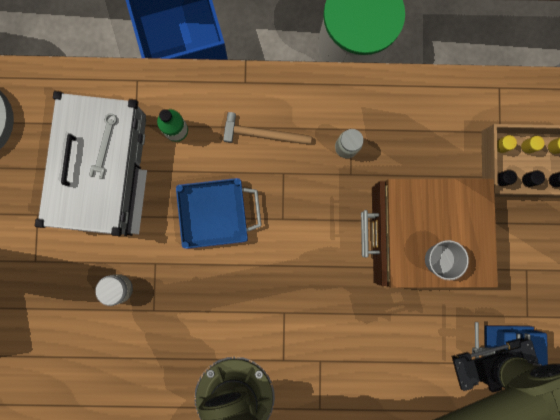

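The scene view shows the cabinet with its drawers at (255,180), tray (327,252) and case (390,310). The top view shows tray at (213,213), case (92,163), cabinet (442,233) with the handle bars near (368,233), and the cup (448,260).

```bash
python3 - <<'E'
from h import *
a=cv2.imread('pics/top0.png')
x=cv2.resize(a[165:305,350:510],None,fx=4.5,fy=4.5,interpolation=cv2.INTER_CUBIC)
cv2.imwrite('pics/c1.png',x[:600,:800])
x=cv2.resize(a[85:260,30:275],None,fx=3.2,fy=3.2,interpolation=cv2.INTER_CUBIC)
cv2.imwrite('pics/c2.png',x[:600,:800])
E
```

```text
(no output)
```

View pics/c1.png

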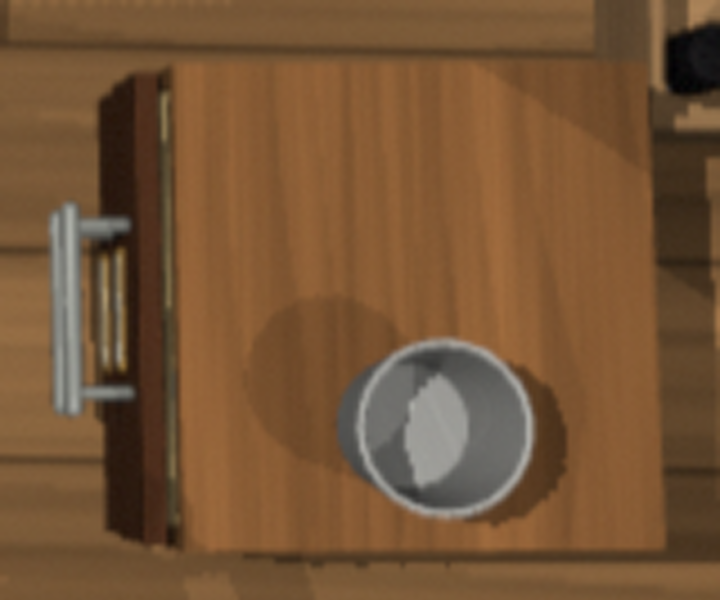

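View pics/c2.png

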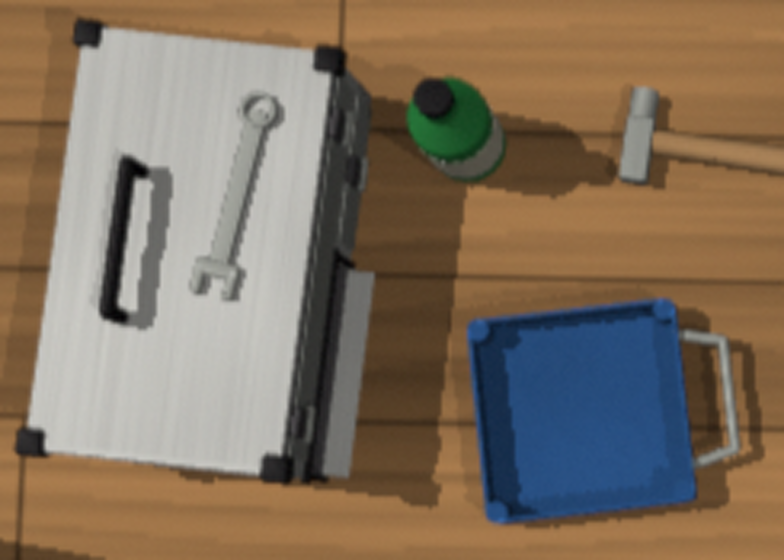

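The crops show the cabinet's top front edge at crop x≈172–183 and handle bar at crop (70,308). The case's top front corners are at about (340,47) and (287,478) with the lip at (372,272)–(350,478). The tray's handle is at (731,400).

```bash
python3 - <<'E'
from h import *
c=cam('top'); np.set_printoptions(precision=4,suppress=True)
f1=lambda p:(np.array(p,float)+.5)/4.5-.5+[350,165]
f2=lambda p:(np.array(p,float)+.5)/3.2-.5+[30,85]
print('cab',ray(c,f1([(172,66),(183,552),(652,60),(665,550)]),.17))
print('hnd',ray(c,f1([(70,205),(70,412)]),.132))
P=ray(c,f2([(342,46),(290,482),(76,22),(18,455)]),.15); print('case',P)
print('lip',ray(c,f2([(373,272),(350,478)]),.0))
hs=cv2.cvtColor(c['image'],cv2.COLOR_BGR2HSV); m=cv2.inRange(hs,(100,120,40),(120,255,255)); m[:170]=0;m[260:]=0;m[:,300:]=0
m=cv2.morphologyEx(m,cv2.MORPH_OPEN,np.ones((3,3)))
k=max(cv2.findContours(m,0,2)[0],key=cv2.contourArea); r=cv2.minAreaRect(k);b=cv2.boxPoints(r);print(r)
W=ray(c,b,.045);print('tray',W,W.mean(0),np.linalg.norm(np.diff(W,axis=0),axis=1))
print('trayhandle',ray(c,f2([(722,340),(737,445)]),.032))
for n in('time_s',):print(env.get_obs()[n])
E
```

```text
cab [[ 0.6245 -0.4096  0.17  ]
 [ 0.3366 -0.4165  0.17  ]
 [ 0.6338 -0.6978  0.17  ]
 [ 0.3427 -0.7016  0.17  ]]
hnd [[ 0.543  -0.3559  0.132 ]
 [ 0.4172 -0.3565  0.132 ]]
case [[0.8352 0.277  0.15  ]
 [0.4614 0.3068 0.15  ]
 [0.8513 0.5048 0.15  ]
 [0.4798 0.5353 0.15  ]]
lip [[0.662  0.2765 0.    ]
 [0.4693 0.2909 0.    ]]
((211.1707305908203, 213.03659057617188), (63.27727127075195, 65.48590087890625), 83.6598129272461)
tray [[ 0.6117  0.1813  0.045 ]
 [ 0.6366 -0.0071  0.045 ]
 [ 0.4543 -0.0313  0.045 ]
 [ 0.4301  0.1555  0.045 ]] [0.5332 0.0746 0.045 ] [0.19   0.1839 0.1884]
trayhandle [[ 0.601  -0.0515  0.032 ]
 [ 0.5051 -0.0671  0.032 ]]
0.15
```

```bash
cat >> h.py <<'E'
def go(P,yaw,dz=0):
    """print total tool-axis shift (cm) from the present pose to world TCP P after turning to yaw"""
    o=env.get_obs(); p=np.array(o['tool_pos']); d=(np.array(P)-p)*100
    y=np.radians(yaw); ty=(o['tool_rot'][2]-yaw+90)%180-90
    T=R.from_euler('xyz',[180,0,yaw],degrees=True).as_matrix()
    cur=R.from_euler('xyz',o['tool_rot'],degrees=True)
    tgt=R.from_euler('xyz',[180,0,o['tool_rot'][2]-ty],degrees=True)
    rv=(cur.inv()*tgt).as_rotvec(degrees=True)
    print('t%.1f'%o['time_s'],'pos',np.round(p,4),'rot',np.round(o['tool_rot'],1),'w%.4f'%o['grip_width'],'F',np.round(o['force'],1),
     'turn',np.round(rv,1),'shift(now axes)',np.round(cur.inv().apply(d),2),'shift(after turn)',np.round(tgt.inv().apply(d),2))
E
```

>>> {"name": "servo_tool", "arguments": {
  "plan": [
    [0.25,[0,0,-4],[0,0,7]],
    [0.25,[0,0,-4],[0,0,6.9]],
    [0.25,[2.6,-2.2,0],[0,0,0]],
    [0.25,[2.6,-2.2,0],[0,0,0]],
    [0.25,[2.6,-2.2,0],[0,0,0]],
    [0.25,[2.6,-2.2,0],[0,0,0]],
    [0.25,[2.6,-2.2,0],[0,0,0]],
    [0.25,[2.6,-2.2,0],[0,0,0]],
    [0.25,[2.6,-2.2,0],[0,0,0]],
    [0.25,[2.6,-2.2,0],[0,0,0]],
    [0.25,[2.6,-2.2,0],[0,0,0]],
    [0.25,[2.6,-2.2,0],[0,0,0]],
    [0.25,[2.6,-2.2,0],[0,0,0]],
    [0.25,[2.6,-2.2,0],[0,0,0]],
    [0.25,[0,0,0],[0,0,0]],
    [0.25,[0,0,0],[0,0,0]]
  ],
  "force": 20
}}

```text
time_s: 1.48
tool_pos: [0.4893, -0.3471, 0.2975]
tool_rot: [-179.3, 0.4, 0.1]
force: [-1.0, -1.1, 0.2]
grip_width: 0.0213
```

```bash
python3 - <<'E'
from h import *
go([.48,-.359,.2],1.3)
E
```

```text
t1.5 pos [ 0.4893 -0.3471  0.2975] rot [-1.793e+02  4.000e-01  1.000e-01] w0.0213 F [-1.  -1.1  0.2] turn [-0.7  0.4 -1.2] shift(now axes) [-0.86  1.3   9.74] shift(after turn) [-0.96  1.17  9.75]
```

>>> {"name": "servo_tool", "arguments": {
  "plan": [
    [0.25,[-0.9,1.2,2.4],[-0.7,0.4,-1.2]],
    [0.25,[0,0,3.5],[0,0,0]],
    [0.25,[0,0,3.5],[0,0,0]],
    [0.25,[0,0,3.5],[0,0,0]],
    [0.25,[0,0,0],[0,0,0]]
  ]
}}

```text
time_s: 1.9
tool_pos: [0.4806, -0.3609, 0.1664]
tool_rot: [179.7, -0.3, 1.4]
force: [-1.6, 0.6, -2.2]
grip_width: 0.0215
```

```bash
python3 - <<'E'
from h import *
go([.48,-.359,.116],1.3)
a=cam('scene')['image'];t=cam('top')['image']
x=np.hstack([cv2.resize(a[130:230,190:290],None,fx=4,fy=4,interpolation=2),cv2.resize(t[190:290,330:430],None,fx=4,fy=4,interpolation=2)])
cv2.imwrite('pics/c3.png',x)
E
```

```text
t1.9 pos [ 0.4806 -0.3609  0.1664] rot [179.7  -0.3   1.4] w0.0215 F [-1.6  0.6 -2.2] turn [ 0.3 -0.3  0.1] shift(now axes) [-0.07 -0.22  5.03] shift(after turn) [-0.05 -0.19  5.04]
```

View pics/c3.png

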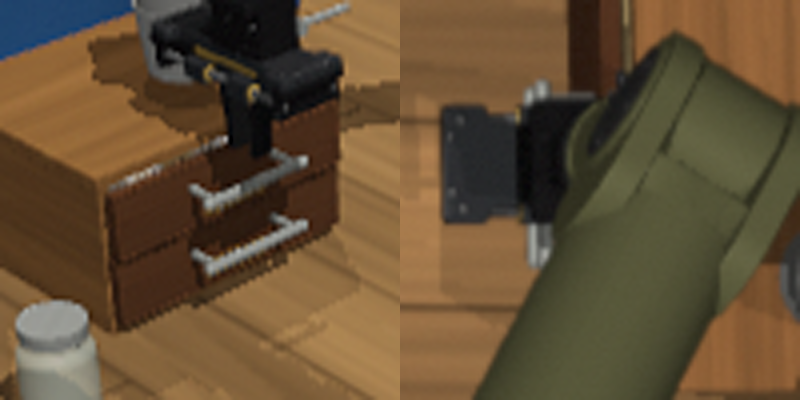

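```bash
python3 - <<'E'
from h import *
c=cam('scene')
print(ray(c,[(241.2,180),(265.6,170)],.132), proj(c,[(.48,-.359,.132),(.48,-.37,.132)]))
E
```

```text
[[ 0.53500231 -0.36340063  0.132     ]
 [ 0.41656126 -0.35979637  0.132     ]] [[253.20248586 175.50330695]
 [251.3673097  174.55643798]]
```

>>> {"name": "servo_tool", "arguments": {
  "plan": [
    [0.25,[0,-0.15,1.7],[0.3,-0.3,0]],
    [0.25,[0,0,1.7],[0,0,0]],
    [0.25,[0,0,1.6],[0,0,0]],
    [0,[0,0,0],[0,0,0]],
    [0,[0,0,0],[0,0,0]],
    [0,[0,0,0],[0,0,0]],
    [0,[0,0,0],[0,0,0]]
  ],
  "force": 30
}}

```text
time_s: 2.63
tool_pos: [0.497, -0.3723, 0.1451]
tool_rot: [178.2, -2.1, 1.3]
force: [0.2, 0.4, -0.3]
grip_width: 0.004
```

```bash
python3 - <<'E'
from h import *
go([.48,-.359,.116],1.3); print(env.get_obs()['qpos'])
a=cam('scene')['image'];t=cam('top')['image']
x=np.hstack([cv2.resize(a[130:230,190:290],None,fx=4,fy=4,interpolation=2),cv2.resize(t[190:290,330:430],None,fx=4,fy=4,interpolation=2)])
cv2.imwrite('pics/c4.png',x)
go([.48,-.359,.116],1.3)
E
```

```text
t2.6 pos [ 0.497  -0.3723  0.1451] rot [178.2  -2.1   1.3] w0.0040 F [ 0.2  0.4 -0.3] turn [ 1.8 -2.1 -0. ] shift(now axes) [-1.78 -1.46  2.8 ] shift(after turn) [-1.67 -1.37  2.91]
[ 48.35035749  16.40424754 -16.72389915  95.35003041   5.42497495
  66.23739657 -58.41609288]
t2.7 pos [ 0.4968 -0.3721  0.1446] rot [178.2  -2.1   1.3] w0.0011 F [ 0.6 -0.1  0. ] turn [ 1.8 -2.1 -0. ] shift(now axes) [-1.75 -1.44  2.76] shift(after turn) [-1.65 -1.35  2.86]
```

View pics/c4.png

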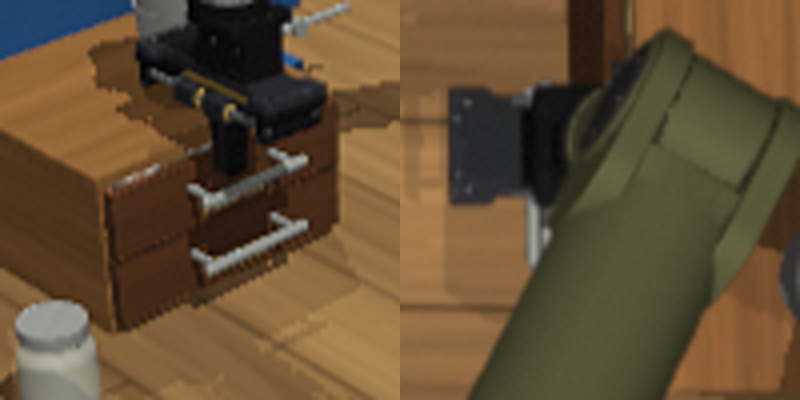

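The gripper is now shut just above and behind the upper bar (crop (235,170)), and the drawer is still shut. It missed, so I back off and go down again in small steps.

>>> {"name": "servo_tool", "arguments": {
  "plan": [
    [0,[0,0,-2.5],[0,0,0]],
    [0.25,[-1.7,-1.4,0],[1.8,-2.1,0]],
    [0.25,[0,0,0],[0,0,0]],
    [0.25,[0,0,0],[0,0,0]],
    [0.25,[0,0,0],[0,0,0]]
  ]
}}

```text
time_s: 3.15
tool_pos: [0.4783, -0.3571, 0.1684]
tool_rot: [-179.9, 0.1, 1.3]
force: [0.6, -0.1, -0.8]
grip_width: 0.0181
```

```bash
python3 - <<'E'
from h import *
go([.48,-.359,.116],1.3)
E
```

```text
t3.1 pos [ 0.4783 -0.3571  0.1684] rot [-1.799e+02  1.000e-01  1.300e+00] w0.0181 F [ 0.6 -0.1 -0.8] turn [-0.1  0.1  0. ] shift(now axes) [0.17 0.2  5.24] shift(after turn) [0.16 0.19 5.24]
```

>>> {"name": "servo_tool", "arguments": {
  "plan": [
    [0.25,[0,0.2,1],[0,0,0]],
    [0.25,[0,0,1],[0,0,0]],
    [0.25,[0,0,0],[0,0,0]]
  ]
}}

```text
time_s: 3.4
tool_pos: [0.479, -0.3597, 0.1458]
tool_rot: [-179.9, 0.0, 1.3]
force: [0.5, -0.8, -0.2]
grip_width: 0.0214
```

>>> {"name": "servo_tool", "arguments": {
  "plan": [
    [0.25,[0,0,1],[0,0,0]]
  ]
}}

```text
time_s: 3.48
tool_pos: [0.4798, -0.3604, 0.1362]
tool_rot: [180.0, -0.1, 1.3]
force: [0.6, -0.0, -0.2]
grip_width: 0.0217
```

>>> {"name": "servo_tool", "arguments": {
  "plan": [
    [0.25,[0,0,1],[0,0,0]]
  ]
}}

```text
time_s: 3.57
tool_pos: [0.4795, -0.3602, 0.1247]
tool_rot: [-180.0, -0.1, 1.3]
force: [-0.3, -0.4, -0.7]
grip_width: 0.0217
```

>>> {"name": "servo_tool", "arguments": {
  "plan": [
    [0.25,[0,0,0.9],[0,0,0]],
    [0,[0,0,0],[0,0,0]],
    [0,[0,0,0],[0,0,0]],
    [0,[0,0,0],[0,0,0]],
    [0,[0,0,0],[0,0,0]]
  ],
  "force": 30
}}

```text
time_s: 3.98
tool_pos: [0.4773, -0.3586, 0.1096]
tool_rot: [-179.7, 0.3, 1.3]
force: [-0.0, 0.3, 0.7]
grip_width: 0.0099
```

>>> {"name": "servo_tool", "arguments": {
  "plan": [
    [0,[0,-1,0],[0,0,0]],
    [0,[0,-2,0],[0,0,0]],
    [0,[0,-2,0],[0,0,0]],
    [0,[0,-2,0],[0,0,0]],
    [0,[0,-2,0],[0,0,0]],
    [0,[0,-2,0],[0,0,0]],
    [0,[0,-2,0],[0,0,0]],
    [0,[0,-2,0],[0,0,0]],
    [0,[0,-1.5,0],[0,0,0]],
    [0,[0,0,0],[0,0,0]]
  ]
}}

```text
time_s: 4.82
tool_pos: [0.4735, -0.1916, 0.1096]
tool_rot: [179.6, -0.1, 1.1]
force: [0.0, 1.4, -4.6]
grip_width: 0.0097
```

```bash
python3 - <<'E'
from h import *
go([.4725,-.145,.111],1.3)
E
```

```text
t4.8 pos [ 0.4735 -0.1916  0.1096] rot [ 1.796e+02 -1.000e-01  1.100e+00] w0.0097 F [ 0.   1.4 -4.6] turn [ 0.4 -0.1 -0.2] shift(now axes) [-0.01 -4.66 -0.17] shift(after turn) [ 0.01 -4.66 -0.14]
```

>>> {"name": "servo_tool", "arguments": {
  "plan": [
    [0,[0,-1.5,-0.1],[0.4,0,0]],
    [0,[0,-1.5,0],[0,0,0]],
    [0,[0,-1,0],[0,0,0]],
    [0,[0,-0.6,0],[0,0,0]],
    [0,[0,-0.5,0],[0,0,0]],
    [0,[0,-0.5,0],[0,0,0]],
    [0,[0,-0.5,0],[0,0,0]]
  ]
}}

```text
time_s: 5.4
tool_pos: [0.4727, -0.149, 0.1096]
tool_rot: [178.4, -0.5, 0.5]
force: [2.7, -10.3, -7.6]
grip_width: 0.0095
```

>>> {"name": "servo_tool", "arguments": {
  "plan": [
    [0,[0,-0.5,0],[0,0,0]],
    [0,[0,-0.5,0],[0,0,0]]
  ]
}}

```text
time_s: 5.57
tool_pos: [0.4728, -0.1493, 0.1097]
tool_rot: [177.7, -0.7, 0.2]
force: [2.7, -10.4, -6.4]
grip_width: 0.0101
```

>>> {"name": "servo_tool", "arguments": {
  "plan": [
    [0,[0,-1,0],[2,0.7,0]],
    [0,[0,-1.5,0],[0,0,0]],
    [0,[0,-1.5,0],[0,0,0]]
  ],
  "force": 45
}}

```text
time_s: 5.82
tool_pos: [0.4733, -0.1495, 0.1097]
tool_rot: [176.9, -2.1, -0.9]
force: [5.1, -32.6, -14.0]
grip_width: 0.0095
```

>>> {"name": "servo_tool", "arguments": {
  "plan": [
    [0,[0,0,0],[0,0,0]],
    [0.25,[0,0,0],[0,0,0]],
    [0.25,[0,0,0],[0,0,0]],
    [0.25,[0,0,0],[0,0,0]],
    [0.25,[0,0,0],[0,0,0]],
    [0.25,[0,0,0],[3,2,2]]
  ]
}}

```text
time_s: 6.32
tool_pos: [0.476, -0.1514, 0.1118]
tool_rot: [179.9, -4.5, -2.9]
force: [-0.1, 0.9, -0.1]
grip_width: 0.0211
```

>>> {"name": "servo_tool", "arguments": {
  "plan": [
    [0.25,[0,0,-1],[0,0,0]],
    [0.25,[0,0,-2],[0,0,0]],
    [0.25,[0,0,-3],[0,0,0]],
    [0.25,[0,0,-4],[0,0,0]],
    [0.25,[0,0,-4],[0,0,0]],
    [0.25,[0,0,-4],[0,0,0]],
    [0.5,[0,-4,0],[0,0,0]],
    [0.5,[0,-4,0],[0,0,0]],
    [0.5,[0,-4,0],[0,0,0]],
    [0.5,[0,-4,0],[0,0,0]],
    [0.5,[0,-4,0],[0,0,0]],
    [0.5,[0,-4,0],[0,0,0]],
    [0.5,[0,-4,0],[0,0,0]]
  ]
}}

```text
time_s: 7.4
tool_pos: [0.4741, 0.1362, 0.312]
tool_rot: [178.9, -5.0, -3.4]
force: [1.7, -0.2, -0.5]
grip_width: 0.0427
```

```bash
python3 - <<'E'
from h import *
go([.4725,-.145,.3],1.3)
t=cam('top')['image']
cv2.imwrite('pics/c5.png',cv2.resize(t[160:310,280:480],None,fx=4,fy=4,interpolation=2))
E
```

```text
t7.4 pos [0.4741 0.1362 0.312 ] rot [178.9  -5.   -3.4] w0.0427 F [ 1.7 -0.2 -0.5] turn [ 1.3 -4.9 -4.7] shift(now axes) [ 1.38 28.05  1.87] shift(after turn) [-0.8 28.1  1.2]
```

View pics/c5.png

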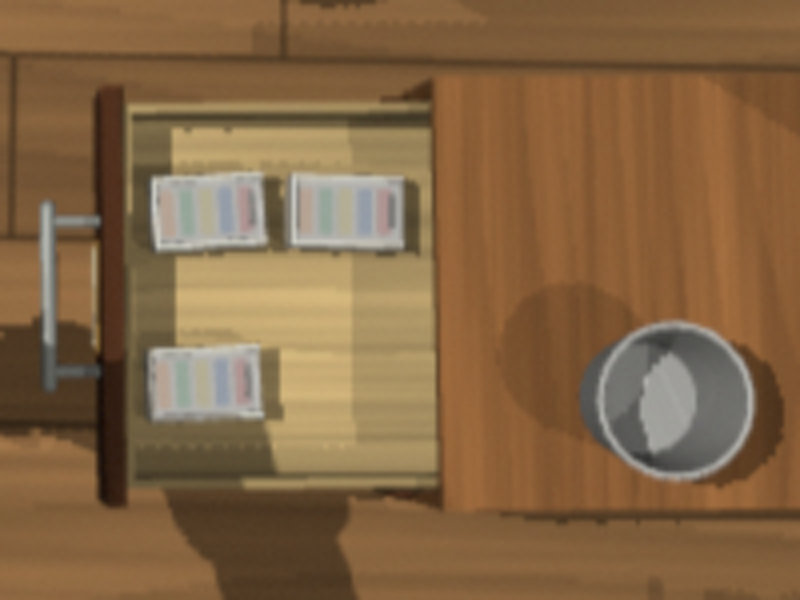

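Three fuse boxes are in the open drawer, at crop (208,212), (347,211) and (204,382). A fourth would show past the board, so there are three.

```bash
cat >> h.py <<'E'
def boxes(c,z,lo,hi):
    hs=cv2.cvtColor(c['image'],cv2.COLOR_BGR2HSV); m=cv2.inRange(hs,(0,0,120),(180,60,255))
    w=np.zeros_like(m); w[lo[1]:hi[1],lo[0]:hi[0]]=255; m=cv2.morphologyEx(m&w,cv2.MORPH_CLOSE,np.ones((9,9)))
    out=[]
    for k in cv2.findContours(m,0,2)[0]:
        if cv2.contourArea(k)<250: continue
        W=ray(c,cv2.boxPoints(cv2.minAreaRect(k)),z); e=np.diff(np.r_[W,W[:1]],axis=0); L=np.linalg.norm(e,axis=1)
        j=L.argmax(); out.append((W.mean(0),np.degrees(np.arctan2(e[j,1],e[j,0]))%180,L[:2]))
    return out
def tray(c):
    hs=cv2.cvtColor(c['image'],cv2.COLOR_BGR2HSV); m=cv2.inRange(hs,(100,120,40),(120,255,255)); m[:110]=0;m[300:]=0;m[:,320:]=0
    m=cv2.morphologyEx(m,cv2.MORPH_OPEN,np.ones((3,3)))
    k=max(cv2.findContours(m,0,2)[0],key=cv2.contourArea); W=ray(c,cv2.boxPoints(cv2.minAreaRect(k)),.045)
    e=W[1]-W[0]; return W.mean(0), (np.degrees(np.arctan2(e[1],e[0]))-45)%90+45, np.linalg.norm(np.diff(W,axis=0),axis=1)[:2]
E
python3 - <<'E'
from h import *
c=cam('top')
for b in boxes(c,.125,(312,190),(389,285)): print(*[np.round(v,4) for v in b])
hs=cv2.cvtColor(c['image'],cv2.COLOR_BGR2HSV)
print(ray(c,[(280+48/4,160+200/4),(280+48/4,160+388/4)],.132),env.get_obs()['qpos'].round(1))
go([.515,-.25,.2],91)
E
```

```text
[ 0.4171 -0.2634  0.125 ] 94.3965 [0.0766 0.051 ]
[ 0.5362 -0.3127  0.125 ] 91.0971 [0.1714 0.0525]
[[ 0.53961631 -0.15496632  0.132     ]
 [ 0.41129601 -0.1569088   0.132     ]] [  27.1   -6.   -44.9   98.3   -1.7   81.6 -110.2]
t7.5 pos [0.4731 0.143  0.3122] rot [179.1  -5.   -2.6] w0.0432 F [-0.4  0.5 -0.3] turn [-3.  -4.7 86.3] shift(now axes) [ 4.98 38.88 12.31] shift(after turn) [39.37 -3.5  11.22]
```

>>> {"name": "servo_tool", "arguments": {
  "plan": [
    [0.8,[-0.6,4,0],[-1,-2,0]],
    [0.8,[-0.6,4,0],[0,-2,0]],
    [0.8,[-0.6,4,0],[0,-1,0]],
    [0.8,[-0.6,4,0],[0,0,0]],
    [0.8,[-0.6,4,0],[0,0,0]],
    [0.8,[-0.6,4,0],[0,0,0]],
    [0.8,[-0.6,4,0],[0,0,0]],
    [0.8,[-0.6,4,0],[0,0,0]],
    [0.8,[-0.6,4,0],[0,0,0]],
    [0.8,[-0.6,4,0],[0,0,0]],
    [0.8,[0,0,0],[0,0,-7]],
    [0.8,[0,0,0],[0,0,-7]],
    [0.8,[0,0,0],[0,0,-7]],
    [0.8,[0,0,0],[0,0,-7]],
    [0.8,[0,0,0],[0,0,-7]],
    [0.8,[0,0,0],[0,0,-7]],
    [0.8,[0,0,0],[0,0,-7]],
    [0.8,[0,0,0],[0,0,-7]],
    [0.8,[0,0,0],[0,0,-7]],
    [0.8,[0,0,0],[0,0,-7]]
  ]
}}

```text
time_s: 9.17
tool_pos: [0.3909, -0.2601, 0.3468]
tool_rot: [179.3, 3.3, 70.8]
force: [0.3, 0.1, -0.0]
grip_width: 0.0693
```

```bash
sed -i 's/np.ones((9,9))/np.ones((5,5))/' h.py; python3 - <<'E'
from h import *
print(env.get_obs()['qpos'].round(1))
go([.417,-.263,.2],94)
E
```

```text
[ 41.1  -6.3 -12.   96.1   1.9  88.7  10. ]
t9.2 pos [ 0.3909 -0.2601  0.3468] rot [179.3   3.3  70.8] w0.0693 F [ 0.3  0.1 -0. ] turn [  0.    3.4 -23.2] shift(now axes) [ 1.44  2.37 14.66] shift(after turn) [-0.47  2.58 14.68]
```

>>> {"name": "servo_tool", "arguments": {
  "plan": [
    [0.8,[0,0,0],[0,3.4,-6]],
    [0.8,[0,0,0],[0,0,-6]],
    [0.8,[0,0,0],[0,0,-6]],
    [0.8,[0,0,0],[0,0,-5]],
    [0.8,[-0.4,2.6,1],[0,0,0]],
    [0.8,[0,0,3.5],[0,0,0]],
    [0.8,[0,0,3.5],[0,0,0]],
    [0.8,[0,0,3.5],[0,0,0]],
    [0.8,[0,0,3],[0,0,0]],
    [0.8,[0,0,0],[0,0,0]]
  ]
}}

```text
time_s: 10.0
tool_pos: [0.4215, -0.2607, 0.2108]
tool_rot: [179.3, 1.0, 95.9]
force: [0.3, 1.8, -0.6]
grip_width: 0.0697
```

```bash
python3 - <<'E'
from h import *
go([.417,-.263,.099],94)
c=cam('top')
for b in boxes(c,.125,(312,190),(389,285)): print(*[np.round(v,4) for v in b])
E
```

```text
t10.0 pos [ 0.4215 -0.2607  0.2108] rot [179.3   1.   95.9] w0.0697 F [ 0.3  1.8 -0.6] turn [0.8 1.  1.9] shift(now axes) [ 1.000e-02 -6.200e-01  1.117e+01] shift(after turn) [-0.19 -0.47 11.18]
[ 0.5367 -0.3585  0.125 ] 88.4887 [0.0514 0.0817]
[ 0.5376 -0.2644  0.125 ] 94.6791 [0.0773 0.047 ]
```

>>> {"name": "servo_tool", "arguments": {
  "plan": [
    [0.8,[-0.1,-0.5,2],[0.8,1,1.9]],
    [0.8,[0,0,2],[0,0,0]],
    [0.8,[0,0,2],[0,0,0]],
    [0.8,[0,0,1.5],[0,0,0]],
    [0.8,[0,0,0],[0,0,0]]
  ]
}}

```text
time_s: 10.47
tool_pos: [0.4251, -0.2676, 0.1493]
tool_rot: [179.2, 0.7, 93.8]
force: [-0.7, -0.7, 0.0]
grip_width: 0.0696
```

```bash
python3 - <<'E'
from h import *
go([.417,-.263,.099],94)
E
```

```text
t10.5 pos [ 0.4251 -0.2676  0.1493] rot [179.2   0.7  93.8] w0.0696 F [-0.7 -0.7  0. ] turn [ 0.8  0.7 -0.2] shift(now axes) [ 0.58 -0.85  5.01] shift(after turn) [ 0.52 -0.78  5.03]
```

>>> {"name": "servo_tool", "arguments": {
  "plan": [
    [0.8,[0.5,-0.8,0.3],[0.8,0.7,0]],
    [0.8,[0,0,1],[0,0,0]],
    [0.8,[0,0,1],[0,0,0]],
    [0.8,[0,0,1],[0,0,0]]
  ]
}}

```text
time_s: 10.8
tool_pos: [0.4212, -0.2662, 0.1229]
tool_rot: [179.4, 0.4, 93.7]
force: [0.4, -0.4, -0.0]
grip_width: 0.0693
```

```bash
python3 - <<'E'
from h import *
go([.417,-.263,.099],94)
E
```

```text
t10.8 pos [ 0.4212 -0.2662  0.1229] rot [179.4   0.4  93.7] w0.0693 F [ 0.4 -0.4 -0. ] turn [ 0.6  0.4 -0.3] shift(now axes) [ 0.36 -0.42  2.39] shift(after turn) [ 0.35 -0.4   2.39]
```

>>> {"name": "servo_tool", "arguments": {
  "plan": [
    [0.8,[0.4,-0.4,0.8],[0.6,0.4,0]],
    [0.8,[0,-0.1,1],[0,0,0]],
    [0.8,[0,0,0.4],[0,0,0]],
    [0.8,[0,0,0],[0,0,0]]
  ]
}}

```text
time_s: 11.13
tool_pos: [0.4144, -0.2615, 0.0967]
tool_rot: [-179.8, -0.1, 93.7]
force: [-0.2, 0.3, 0.5]
grip_width: 0.0699
```

>>> {"name": "servo_tool", "arguments": {
  "plan": [
    [0,[0,0,0],[0,0,0]],
    [0,[0,0,0],[0,0,0]],
    [0,[0,0,0],[0,0,0]],
    [0,[0,0,0],[0,0,0]],
    [0,[0,0,0],[0,0,0]]
  ],
  "force": 25
}}

```text
time_s: 11.55
tool_pos: [0.4147, -0.2616, 0.0968]
tool_rot: [-179.8, -0.1, 93.7]
force: [-0.4, -0.4, -0.9]
grip_width: 0.0499
```

>>> {"name": "servo_tool", "arguments": {
  "plan": [
    [0,[0,0,-1],[0,0,0]],
    [0,[0,0,-2],[0,0,0]],
    [0,[0,0,-2],[0,0,0]],
    [0,[0,0,-2],[0,0,0]],
    [0,[0,0,-2],[0,0,0]],
    [0,[0,0,-2],[0,0,0]],
    [0,[0,0,-1],[0,0,0]],
    [0,[0,0,0],[0,0,0]]
  ]
}}

```text
time_s: 12.22
tool_pos: [0.4144, -0.2612, 0.2263]
tool_rot: [-179.8, -0.1, 93.7]
force: [0.9, -1.2, -1.4]
grip_width: 0.0499
```

```bash
cat >> h.py <<'E'
def slots(c):
    p,y,L=tray(c); print('tray',np.round(p,4),'yaw %.1f'%y,np.round(L,4)); a=np.radians(y); X=np.array([np.cos(a),np.sin(a),0]);Y=np.array([-X[1],X[0],0])
    p=p.copy(); p[2]=0; S=[p+.045*X+.042*Y,p+.045*X-.042*Y,p-.045*X]; [print('slot',np.round(s,4)) for s in S]; return S,y,p,X,Y
E
python3 - <<'E'
from h import *
c=cam('top','t6.png'); S,y,*_=slots(c)
go(S[0]+[0,0,.12],y)
E
```

```text
tray [0.5331 0.0742 0.045 ] yaw 97.5 [0.1894 0.1836]
slot [0.4855 0.1134 0.    ]
slot [0.5688 0.1243 0.    ]
slot [0.5389 0.0296 0.    ]
t12.3 pos [ 0.4142 -0.2611  0.2254] rot [-1.797e+02 -1.000e-01  9.370e+01] w0.0497 F [ 0.2 -0.5 -0.1] turn [-0.3 -0.1 -3.8] shift(now axes) [36.87  9.61 10.58] shift(after turn) [36.19 11.97 10.54]
```

>>> {"name": "servo_tool", "arguments": {
  "plan": [
    [0,[0,0,0],[0,0,-3.8]],
    [0,[2,0.6,0],[0,0,0]],
    [0,[3,1,0],[0,0,0]],
    [0,[3,1,0],[0,0,0]],
    [0,[3,1,0],[0,0,0]],
    [0,[3,1,0],[0,0,0]],
    [0,[3,1,0],[0,0,0]],
    [0,[3,1,0],[0,0,0]],
    [0,[3,1,0],[0,0,0]],
    [0,[3,1,0],[0,0,0]],
    [0,[3,1,0],[0,0,0]],
    [0,[3,1,0],[0,0,0]],
    [0,[2,0.7,0],[0,0,0]],
    [0,[0,0,2],[0,0,0]],
    [0,[0,0,2],[0,0,0]],
    [0,[0,0,2],[0,0,0]],
    [0,[0,0,0],[0,0,0]]
  ]
}}

```text
time_s: 13.68
tool_pos: [0.4692, 0.1093, 0.1424]
tool_rot: [-178.2, -0.8, 97.6]
force: [-0.5, 0.1, -1.1]
grip_width: 0.0499
```

```bash
python3 - <<'E'
from h import *
go([.4855,.1134,.06],97.5)
E
```

```text
t13.7 pos [0.4692 0.1093 0.1424] rot [-178.2   -0.8   97.6] w0.0499 F [-0.5  0.1 -1.1] turn [-1.8 -0.8  0.1] shift(now axes) [0.08 1.93 8.18] shift(after turn) [0.2  1.67 8.24]
```

>>> {"name": "servo_tool", "arguments": {
  "plan": [
    [0,[0.2,1.7,0],[-1.8,-0.8,0]],
    [0,[0,0,1.5],[0,0,0]],
    [0,[0,0,1.5],[0,0,0]],
    [0,[0,0,1.5],[0,0,0]],
    [0,[0,0,1.5],[0,0,0]],
    [0,[0,0,1],[0,0,0]],
    [0,[0,0,0],[0,0,0]]
  ]
}}

```text
time_s: 14.27
tool_pos: [0.4838, 0.1118, 0.0675]
tool_rot: [-179.6, 0.1, 97.5]
force: [-0.6, -0.8, -0.2]
grip_width: 0.0496
```

```bash
python3 - <<'E'
from h import *
go([.4855,.1134,.012],97.5)
E
```

```text
t14.3 pos [0.4838 0.1118 0.0675] rot [-1.796e+02  1.000e-01  9.750e+01] w0.0496 F [-0.6 -0.8 -0.2] turn [-0.4  0.1  0. ] shift(now axes) [0.15 0.23 5.55] shift(after turn) [0.14 0.19 5.55]
```

>>> {"name": "servo_tool", "arguments": {
  "plan": [
    [0,[0.1,0.2,1.2],[-0.4,0,0]],
    [0,[0,0,1.2],[0,0,0]],
    [0,[0,0,1.2],[0,0,0]],
    [0,[0,0,1],[0,0,0]],
    [0,[0,0,0.5],[0,0,0]],
    [0,[0,0,0],[0,0,0]]
  ]
}}

```text
time_s: 14.77
tool_pos: [0.4871, 0.1122, 0.0151]
tool_rot: [179.9, 0.1, 97.4]
force: [0.4, -0.5, -0.8]
grip_width: 0.05
```

```bash
python3 - <<'E'
from h import *
go([.4855,.1134,.012],97.5)
E
```

```text
t14.8 pos [0.4871 0.1122 0.0151] rot [1.799e+02 1.000e-01 9.740e+01] w0.0500 F [ 0.4 -0.5 -0.8] turn [ 0.1  0.1 -0.1] shift(now axes) [ 0.15 -0.15  0.31] shift(after turn) [ 0.15 -0.15  0.31]
```

>>> {"name": "servo_tool", "arguments": {
  "plan": [
    [0,[0.1,-0.1,0.3],[0,0,0]],
    [0.64,[0,0,0.1],[0,0,0]],
    [0.64,[0,0,0],[0,0,0]],
    [0.64,[0,0,0],[0,0,0]],
    [0.64,[0,0,-1],[0,0,0]],
    [0.64,[0,0,-1.5],[0,0,0]],
    [0.64,[0,0,-2],[0,0,0]],
    [0.64,[0,0,-3],[0,0,0]],
    [0.64,[0,0,-4],[0,0,0]],
    [0.64,[0,0,-4],[0,0,0]],
    [0.64,[0,0,-4],[0,0,0]],
    [0.8,[0,0,0],[0,0,0]]
  ]
}}

```text
time_s: 15.77
tool_pos: [0.4849, 0.1152, 0.2207]
tool_rot: [179.7, 0.1, 97.6]
force: [0.8, 0.4, 1.1]
grip_width: 0.058
```

```bash
python3 - <<'E'
from h import *
go([.5376,-.264,.2],94)
E
```

```text
t15.8 pos [0.4849 0.1152 0.2207] rot [1.797e+02 1.000e-01 9.760e+01] w0.0580 F [0.8 0.4 1.1] turn [0.3 0.1 3.6] shift(now axes) [-38.28   0.17   2.11] shift(after turn) [-38.19   2.61   2.07]
```

>>> {"name": "servo_tool", "arguments": {
  "plan": [
    [0.8,[-2,0,0],[0.3,0,3.6]],
    [0.8,[-3.8,0.3,0],[0,0,0]],
    [0.8,[-3.8,0.3,0],[0,0,0]],
    [0.8,[-3.8,0.3,0],[0,0,0]],
    [0.8,[-3.8,0.3,0],[0,0,0]],
    [0.8,[-3.8,0.3,0],[0,0,0]],
    [0.8,[-3.8,0.3,0],[0,0,0]],
    [0.8,[-3.8,0.3,0],[0,0,0]],
    [0.8,[-3.8,0.3,0],[0,0,0]],
    [0.8,[-3.8,0.3,0],[0,0,0]],
    [0.8,[-2,0,0],[0,0,0]],
    [0.8,[0,0,1.5],[0,0,0]],
    [0.8,[0,0,0],[0,0,0]]
  ]
}}

```text
time_s: 16.85
tool_pos: [0.5397, -0.2876, 0.2177]
tool_rot: [179.0, 0.6, 93.3]
force: [-0.6, 1.6, -1.3]
grip_width: 0.0697
```

```bash
python3 - <<'E'
from h import *
go([.5376,-.264,.15],94)
E
```

```text
t16.9 pos [ 0.5397 -0.2876  0.2177] rot [179.    0.6  93.3] w0.0697 F [-0.6  1.6 -1.3] turn [ 1.   0.6 -0.7] shift(now axes) [ 2.43 -0.19  6.74] shift(after turn) [ 2.36 -0.05  6.77]
```

>>> {"name": "servo_tool", "arguments": {
  "plan": [
    [0.8,[2.4,0,0],[1,0.6,-0.7]],
    [0.8,[0,-0.1,1.5],[0,0,0]],
    [0.8,[0,-0.1,1.5],[0,0,0]],
    [0.8,[0,-0.1,1.5],[0,0,0]],
    [0.8,[0,-0.1,1.5],[0,0,0]],
    [0.8,[0,-0.1,1.2],[0,0,0]],
    [0.8,[0,0,0],[0,0,0]]
  ]
}}

```text
time_s: 17.43
tool_pos: [0.533, -0.2596, 0.1482]
tool_rot: [179.9, -0.0, 94.0]
force: [-0.3, 0.1, -0.7]
grip_width: 0.0696
```

```bash
python3 - <<'E'
from h import *
go([.5376,-.264,.098],94)
E
```

```text
t17.4 pos [ 0.533  -0.2596  0.1482] rot [179.9  -0.   94. ] w0.0696 F [-0.3  0.1 -0.7] turn [ 0.1 -0.  -0. ] shift(now axes) [-0.47  0.42  5.02] shift(after turn) [-0.47  0.43  5.02]
```

>>> {"name": "servo_tool", "arguments": {
  "plan": [
    [0.8,[-0.4,0.4,0.5],[0,0,0]],
    [0.8,[0,0,1.2],[0,0,0]],
    [0.8,[0,0,1.2],[0,0,0]],
    [0.8,[0,0,1.2],[0,0,0]],
    [0.8,[0,0,0.6],[0,0,0]],
    [0.8,[0,0,0],[0,0,0]]
  ]
}}

```text
time_s: 17.93
tool_pos: [0.5396, -0.2629, 0.0995]
tool_rot: [179.7, 0.1, 94.1]
force: [-0.0, 0.4, -0.3]
grip_width: 0.0697
```

```bash
python3 - <<'E'
from h import *
go([.5376,-.264,.098],94)
E
```

```text
t17.9 pos [ 0.5396 -0.2629  0.0995] rot [1.797e+02 1.000e-01 9.410e+01] w0.0697 F [-0.   0.4 -0.3] turn [0.3 0.1 0.1] shift(now axes) [-0.1  -0.21  0.15] shift(after turn) [-0.1  -0.21  0.15]
```

>>> {"name": "servo_tool", "arguments": {
  "plan": [
    [0,[0,-0.1,0.1],[0,0,0]],
    [0,[0,0,0],[0,0,0]],
    [0,[0,0,0],[0,0,0]],
    [0,[0,0,0],[0,0,0]],
    [0,[0,0,0],[0,0,0]],
    [0,[0,0,-1],[0,0,0]],
    [0,[0,0,-2],[0,0,0]],
    [0,[0,0,-2],[0,0,0]],
    [0,[0,0,-2],[0,0,0]],
    [0,[0,0,-2],[0,0,0]],
    [0,[0,0,-2],[0,0,0]],
    [0,[0,0,-1],[0,0,0]],
    [0,[0,0,0],[0,0,0]]
  ],
  "force": 25
}}

```text
time_s: 19.02
tool_pos: [0.5375, -0.2626, 0.2286]
tool_rot: [179.6, 0.1, 94.1]
force: [0.5, -1.2, -1.3]
grip_width: 0.0497
```

```bash
python3 - <<'E'
from h import *
c=cam('top','t7.png'); S,y,*_=slots(c)
for b in boxes(c,.038,(150,150),(275,270)): print(*[np.round(v,4) for v in b])
go(S[1]+[0,0,.15],y)
cv2.imwrite('pics/c7.png',cv2.resize(c['image'][150:290,160:400],None,fx=3.3,fy=3.3,interpolation=2))
E
```

```text
tray [0.5327 0.0743 0.045 ] yaw 97.4 [0.1897 0.1832]
slot [0.4853 0.1136 0.    ]
slot [0.5686 0.1244 0.    ]
slot [0.5385 0.0297 0.    ]
[0.4865 0.1107 0.038 ] 97.4404 [0.0781 0.0523]
t19.1 pos [ 0.5374 -0.2625  0.2277] rot [1.797e+02 1.000e-01 9.410e+01] w0.0500 F [-0.1  0.1 -0.5] turn [ 0.3  0.1 -3.3] shift(now axes) [38.37  5.81  7.77] shift(after turn) [37.96  8.08  7.77]
```

View pics/c7.png

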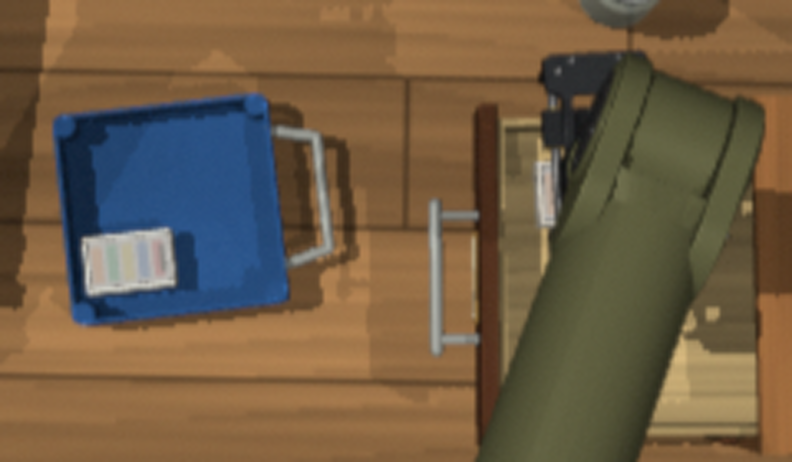

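Box 1 lies flat in the tray at crop (128,262), and box 2 is in the gripper.

>>> {"name": "servo_tool", "arguments": {
  "plan": [
    [0,[0,0,0],[0.3,0,-3.3]],
    [0,[2,0.4,0],[0,0,0]],
    [0,[3.1,0.7,0],[0,0,0]],
    [0,[3.1,0.7,0],[0,0,0]],
    [0,[3.1,0.7,0],[0,0,0]],
    [0,[3.1,0.7,0],[0,0,0]],
    [0,[3.1,0.7,0],[0,0,0]],
    [0,[3.1,0.7,0],[0,0,0]],
    [0,[3.1,0.7,0],[0,0,0]],
    [0,[3.1,0.7,0],[0,0,0]],
    [0,[3.1,0.7,0],[0,0,0]],
    [0,[3.1,0.7,0],[0,0,0]],
    [0,[3.1,0.7,0],[0,0,0]],
    [0,[1.5,0.4,0],[0,0,0]],
    [0,[0,0,2],[0,0,0]],
    [0,[0,0,2],[0,0,0]],
    [0,[0,0,2],[0,0,0]],
    [0,[0,0,0],[0,0,0]]
  ]
}}

```text
time_s: 20.57
tool_pos: [0.5592, 0.1395, 0.1396]
tool_rot: [-178.1, -0.4, 97.4]
force: [-0.3, -1.1, -1.2]
grip_width: 0.0496
```

```bash
python3 - <<'E'
from h import *
go([.5686,.1244,.06],97.5)
E
```

```text
t20.6 pos [0.5592 0.1395 0.1396] rot [-178.1   -0.4   97.4] w0.0496 F [-0.3 -1.1 -1.2] turn [-1.9 -0.4 -0.1] shift(now axes) [-1.67  0.99  7.91] shift(after turn) [-1.61  0.73  7.96]
```

>>> {"name": "servo_tool", "arguments": {
  "plan": [
    [0,[-1.6,0.7,0],[-1.9,-0.4,0]],
    [0,[0,0,1.5],[0,0,0]],
    [0,[0,0,1.5],[0,0,0]],
    [0,[0,0,1.5],[0,0,0]],
    [0,[0,0,1.5],[0,0,0]],
    [0,[0,0,1],[0,0,0]],
    [0,[0,0,0],[0,0,0]]
  ]
}}

```text
time_s: 21.15
tool_pos: [0.5661, 0.1223, 0.0646]
tool_rot: [-179.7, 0.0, 97.4]
force: [-0.1, 0.0, -1.7]
grip_width: 0.0499
```

```bash
python3 - <<'E'
from h import *
go([.5686,.1244,.013],97.5)
E
```

```text
t21.1 pos [0.5661 0.1223 0.0646] rot [-179.7    0.    97.4] w0.0499 F [-0.1  0.  -1.7] turn [-0.3  0.  -0.1] shift(now axes) [0.18 0.3  5.15] shift(after turn) [0.18 0.28 5.16]
```

>>> {"name": "servo_tool", "arguments": {
  "plan": [
    [0,[0.1,0.2,1.2],[-0.3,0,0]],
    [0,[0,0,1.2],[0,0,0]],
    [0,[0,0,1.2],[0,0,0]],
    [0,[0,0,0.9],[0,0,0]],
    [0,[0,0,0.4],[0,0,0]],
    [0,[0,0,0],[0,0,0]]
  ]
}}

```text
time_s: 21.65
tool_pos: [0.5694, 0.123, 0.0144]
tool_rot: [179.9, 0.0, 97.3]
force: [-0.8, -0.2, -1.3]
grip_width: 0.0495
```

```bash
python3 - <<'E'
from h import *
go([.5686,.1244,.0125],97.5)
E
```

```text
t21.6 pos [0.5694 0.123  0.0144] rot [179.9   0.   97.3] w0.0495 F [-0.8 -0.2 -1.3] turn [ 0.1  0.  -0.2] shift(now axes) [ 0.15 -0.06  0.19] shift(after turn) [ 0.15 -0.06  0.19]
```

>>> {"name": "servo_tool", "arguments": {
  "plan": [
    [0,[0.1,0,0.2],[0,0,0]],
    [0.64,[0,0,0],[0,0,0]],
    [0.64,[0,0,0],[0,0,0]],
    [0.64,[0,0,0],[0,0,0]],
    [0.64,[0,0,-1],[0,0,0]],
    [0.64,[0,0,-1.5],[0,0,0]],
    [0.64,[0,0,-2],[0,0,0]],
    [0.64,[0,0,-3],[0,0,0]],
    [0.64,[0,0,-4],[0,0,0]],
    [0.64,[0,0,-4],[0,0,0]],
    [0.64,[0,0,-4],[0,0,0]],
    [0.8,[0,0,0],[0,0,0]]
  ]
}}

```text
time_s: 22.65
tool_pos: [0.5686, 0.1255, 0.2228]
tool_rot: [179.7, -0.0, 97.5]
force: [1.4, 1.8, 0.7]
grip_width: 0.0582
```

```bash
python3 - <<'E'
from h import *
go([.5367,-.354,.22],88)
E
```

```text
t22.6 pos [0.5686 0.1255 0.2228] rot [179.7  -0.   97.5] w0.0582 F [1.4 1.8 0.7] turn [ 0.3 -0.   9.5] shift(now axes) [-47.13  -9.4    0.2 ] shift(after turn) [-48.04  -1.51   0.28]
```

>>> {"name": "servo_tool", "arguments": {
  "plan": [
    [0.8,[0,0,0],[0.3,0,5]],
    [0.8,[-2,0,0],[0,0,4.5]],
    [0.8,[-3.8,-0.1,0],[0,0,0]],
    [0.8,[-3.8,-0.1,0],[0,0,0]],
    [0.8,[-3.8,-0.1,0],[0,0,0]],
    [0.8,[-3.8,-0.1,0],[0,0,0]],
    [0.8,[-3.8,-0.1,0],[0,0,0]],
    [0.8,[-3.8,-0.1,0],[0,0,0]],
    [0.8,[-3.8,-0.1,0],[0,0,0]],
    [0.8,[-3.8,-0.1,0],[0,0,0]],
    [0.8,[-3.8,-0.1,0],[0,0,0]],
    [0.8,[-3.8,-0.1,0],[0,0,0]],
    [0.8,[-3.8,-0.1,0],[0,0,0]],
    [0.8,[-2,0,0],[0,0,0]],
    [0.8,[0,0,0],[0,0,0]]
  ]
}}

```text
time_s: 23.9
tool_pos: [0.5468, -0.3448, 0.2455]
tool_rot: [177.8, 0.2, 88.4]
force: [-0.8, -0.3, -0.2]
grip_width: 0.0696
```

```bash
python3 - <<'E'
from h import *
go([.5367,-.354,.15],88)
E
```

```text
t23.9 pos [ 0.5468 -0.3448  0.2455] rot [177.8   0.2  88.4] w0.0696 F [-0.8 -0.3 -0.2] turn [2.2 0.2 0.4] shift(now axes) [-0.92 -1.35  9.5 ] shift(after turn) [-0.96 -0.98  9.55]
```

>>> {"name": "servo_tool", "arguments": {
  "plan": [
    [0.8,[-1,-1,0.5],[2.2,0.2,0.4]],
    [0.8,[0,-0.1,1.5],[0,0,0]],
    [0.8,[0,-0.1,1.5],[0,0,0]],
    [0.8,[0,-0.1,1.5],[0,0,0]],
    [0.8,[0,-0.1,1.5],[0,0,0]],
    [0.8,[0,0,1.5],[0,0,0]],
    [0.8,[0,0,1.2],[0,0,0]],
    [0.8,[0,0,0],[0,0,0]]
  ]
}}

```text
time_s: 24.57
tool_pos: [0.5362, -0.3511, 0.1584]
tool_rot: [179.4, 0.1, 88.2]
force: [-0.1, -0.1, -0.4]
grip_width: 0.0699
```

```bash
python3 - <<'E'
from h import *
go([.5367,-.354,.098],88)
E
```

```text
t24.6 pos [ 0.5362 -0.3511  0.1584] rot [1.794e+02 1.000e-01 8.820e+01] w0.0699 F [-0.1 -0.1 -0.4] turn [0.6 0.1 0.2] shift(now axes) [-0.28 -0.    6.04] shift(after turn) [-0.29  0.06  6.04]
```

>>> {"name": "servo_tool", "arguments": {
  "plan": [
    [0.8,[-0.2,0,1],[0.6,0,0]],
    [0.8,[0,0,1.2],[0,0,0]],
    [0.8,[0,0,1.2],[0,0,0]],
    [0.8,[0,0,1.2],[0,0,0]],
    [0.8,[0,0,0.8],[0,0,0]],
    [0.8,[0,0,0.3],[0,0,0]],
    [0.8,[0,0,0],[0,0,0]]
  ]
}}

```text
time_s: 25.15
tool_pos: [0.5384, -0.3519, 0.0982]
tool_rot: [179.9, 0.1, 88.3]
force: [0.8, -0.9, 0.1]
grip_width: 0.0696
```

```bash
python3 - <<'E'
from h import *
go([.5367,-.354,.098],88)
E
```

```text
t25.1 pos [ 0.5384 -0.3519  0.0982] rot [1.799e+02 1.000e-01 8.830e+01] w0.0696 F [ 0.8 -0.9  0.1] turn [0.1 0.1 0.3] shift(now axes) [-0.22 -0.16  0.02] shift(after turn) [-0.22 -0.16  0.02]
```

>>> {"name": "servo_tool", "arguments": {
  "plan": [
    [0,[-0.1,-0.1,0],[0,0,0]],
    [0,[0,0,0],[0,0,0]],
    [0,[0,0,0],[0,0,0]],
    [0,[0,0,0],[0,0,0]],
    [0,[0,0,0],[0,0,0]],
    [0,[0,0,-1],[0,0,0]],
    [0,[0,0,-2],[0,0,0]],
    [0,[0,0,-2],[0,0,0]],
    [0,[0,0,-2],[0,0,0]],
    [0,[0,0,-2],[0,0,0]],
    [0,[0,0,-2],[0,0,0]],
    [0,[0,0,-1],[0,0,0]],
    [0,[0,0,0],[0,0,0]]
  ],
  "force": 25
}}

```text
time_s: 26.23
tool_pos: [0.5367, -0.3526, 0.2289]
tool_rot: [179.8, 0.2, 88.3]
force: [0.8, -0.4, -0.5]
grip_width: 0.0496
```

```bash
python3 - <<'E'
from h import *
c=cam('top','t8.png'); S,y,p,X,Y=slots(c)
for b in boxes(c,.038,(150,150),(275,270)): print(*[np.round(v,4) for v in b])
T=S[2]+.006*X; print(T); go(T+[0,0,.15],y)
E
```

```text
tray [0.5328 0.0743 0.045 ] yaw 97.3 [0.1897 0.1834]
slot [0.4854 0.1136 0.    ]
slot [0.5687 0.1243 0.    ]
slot [0.5385 0.0297 0.    ]
[0.4869 0.1109 0.038 ] 96.8081 [0.0778 0.052 ]
[0.5702 0.122  0.038 ] 97.5014 [0.0777 0.0517]
[0.53773547 0.03565055 0.        ]
t26.3 pos [ 0.5365 -0.3525  0.228 ] rot [1.798e+02 1.000e-01 8.830e+01] w0.0498 F [-0.1 -1.3 -0.7] turn [ 0.2  0.2 -9. ] shift(now axes) [38.82 -1.06  7.7 ] shift(after turn) [38.49  5.05  7.8 ]
```

>>> {"name": "servo_tool", "arguments": {
  "plan": [
    [0,[0,0,0],[0.2,0.2,-4.5]],
    [0,[2,0.2,0],[0,0,-4.5]],
    [0,[3.1,0.5,0],[0,0,0]],
    [0,[3.1,0.5,0],[0,0,0]],
    [0,[3.1,0.5,0],[0,0,0]],
    [0,[3.1,0.5,0],[0,0,0]],
    [0,[3.1,0.5,0],[0,0,0]],
    [0,[3.1,0.5,0],[0,0,0]],
    [0,[3.1,0.5,0],[0,0,0]],
    [0,[3.1,0.5,0],[0,0,0]],
    [0,[3.1,0.5,0],[0,0,0]],
    [0,[3.1,0.5,0],[0,0,0]],
    [0,[3.1,0.5,0],[0,0,0]],
    [0,[1.5,0.4,0],[0,0,0]],
    [0,[0,0,2],[0,0,0]],
    [0,[0,0,2],[0,0,0]],
    [0,[0,0,2],[0,0,0]],
    [0,[0,0,0],[0,0,0]]
  ]
}}

```text
time_s: 27.78
tool_pos: [0.5331, 0.0484, 0.1416]
tool_rot: [-178.2, -0.7, 97.7]
force: [-1.4, -0.2, -1.2]
grip_width: 0.05
```

```bash
python3 - <<'E'
from h import *
go([.5377,.0357,.065],97.3)
E
```

```text
t27.8 pos [0.5331 0.0484 0.1416] rot [-178.2   -0.7   97.7] w0.0500 F [-1.4 -0.2 -1.2] turn [-1.8 -0.7  0.4] shift(now axes) [-1.42  0.53  7.63] shift(after turn) [-1.32  0.29  7.66]
```

>>> {"name": "servo_tool", "arguments": {
  "plan": [
    [0,[-1.3,0.3,0],[-1.8,-0.7,0.4]],
    [0,[0,0,1.5],[0,0,0]],
    [0,[0,0,1.5],[0,0,0]],
    [0,[0,0,1.5],[0,0,0]],
    [0,[0,0,1.5],[0,0,0]],
    [0,[0,0,1],[0,0,0]],
    [0,[0,0,0],[0,0,0]]
  ]
}}

```text
time_s: 28.37
tool_pos: [0.5353, 0.0342, 0.0672]
tool_rot: [-179.7, -0.0, 97.3]
force: [0.1, -0.2, -0.8]
grip_width: 0.05
```

```bash
python3 - <<'E'
from h import *
go([.5377,.0357,.0125],97.3)
E
```

```text
t28.4 pos [0.5353 0.0342 0.0672] rot [-179.7   -0.    97.3] w0.0500 F [ 0.1 -0.2 -0.8] turn [-0.3 -0.  -0. ] shift(now axes) [0.12 0.29 5.47] shift(after turn) [0.12 0.26 5.47]
```

>>> {"name": "servo_tool", "arguments": {
  "plan": [
    [0,[0,0.2,1.2],[-0.3,0,0]],
    [0,[0,0,1.2],[0,0,0]],
    [0,[0,0,1.2],[0,0,0]],
    [0,[0,0,1],[0,0,0]],
    [0,[0,0,0.5],[0,0,0]],
    [0,[0,0,0],[0,0,0]]
  ]
}}

```text
time_s: 28.87
tool_pos: [0.5387, 0.0338, 0.0149]
tool_rot: [179.9, 0.0, 97.2]
force: [-0.4, 0.0, -0.9]
grip_width: 0.0497
```

```bash
python3 - <<'E'
from h import *
go([.5377,.0357,.0125],97.3)
E
```

```text
t28.9 pos [0.5387 0.0338 0.0149] rot [179.9   0.   97.2] w0.0497 F [-0.4  0.  -0.9] turn [ 0.1  0.  -0.1] shift(now axes) [ 0.2  -0.08  0.24] shift(after turn) [ 0.2  -0.08  0.24]
```

>>> {"name": "servo_tool", "arguments": {
  "plan": [
    [0,[0.1,0,0.2],[0,0,0]],
    [0.64,[0,0,0],[0,0,0]],
    [0.64,[0,0,0],[0,0,0]],
    [0.64,[0,0,0],[0,0,0]],
    [0.64,[0,0,-1],[0,0,0]],
    [0.64,[0,0,-1.5],[0,0,0]],
    [0.64,[0,0,-2],[0,0,0]],
    [0.64,[0,0,-3],[0,0,0]],
    [0.64,[0,0,-4],[0,0,0]],
    [0.64,[0,0,-4],[0,0,0]],
    [0.3,[-4,0,0],[0,0,6.5]],
    [0.3,[-4,0,0],[0,0,6.5]],
    [0.3,[-4,0,0],[0,0,6.5]],
    [0.3,[0,0,0],[0,0,6.5]],
    [0.3,[0,0,0],[0,0,6.5]],
    [0.3,[0,0,0],[0,0,6.5]],
    [0.3,[0,0,0],[0,0,6.5]],
    [0.3,[0,0,0],[0,0,6.5]],
    [0.3,[0,0,0],[0,0,6.5]],
    [0.3,[0,0,0],[0,0,6.5]]
  ]
}}

```text
time_s: 30.53
tool_pos: [0.5457, -0.0885, 0.2001]
tool_rot: [178.9, -1.4, 29.8]
force: [0.2, -0.4, -0.0]
grip_width: 0.0262
```

```bash
python3 - <<'E'
from h import *
c=cam('top','t9.png'); S,y,p,X,Y=slots(c)
for b in boxes(c,.038,(150,150),(275,270)): print(*[np.round(v,4) for v in b])
B=p-.135*X; print('bar',B); go(B+[0,0,.1],y-90)
a=c['image']
cv2.imwrite('pics/c9.png',cv2.resize(a[140:280,110:300],None,fx=4.2,fy=4.2,interpolation=2))
E
```

```text
tray [0.5327 0.0745 0.045 ] yaw 97.3 [0.1897 0.1835]
slot [0.4853 0.1138 0.    ]
slot [0.5687 0.1245 0.    ]
slot [0.5384 0.0299 0.    ]
[0.5337 0.072  0.038 ] 96.8664 [0.1675 0.1365]
bar [ 0.54984311 -0.05937632  0.        ]
t30.6 pos [ 0.546  -0.0886  0.2004] rot [178.8  -1.4  29.5] w0.0256 F [0.3 0.2 0.6] turn [ 0.9 -1.6 22.2] shift(now axes) [ 1.52 -2.55 10.03] shift(after turn) [ 0.76 -2.85 10.04]
```

View pics/c9.png

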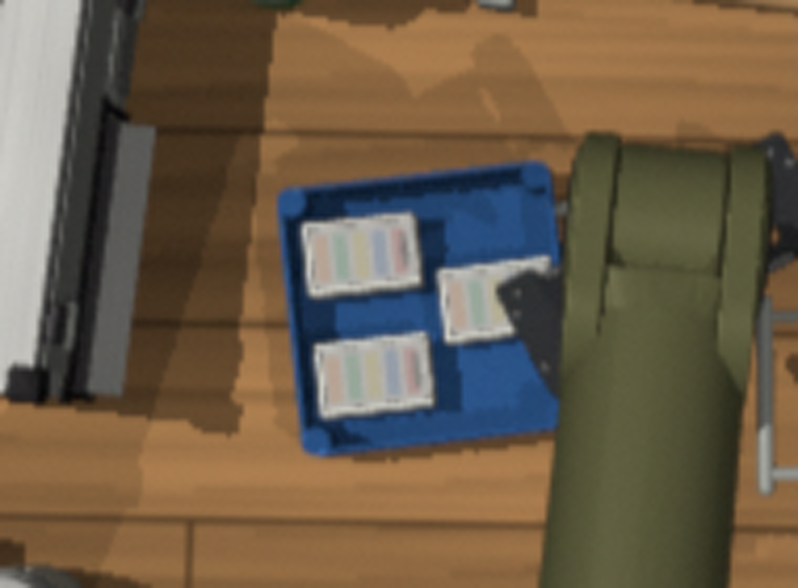

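Three boxes lie flat and apart in the tray (crop centres about (362,255), (375,375), (490,300)). The lip's corners are near (155,127) and (122,395). A jaw-along-tray pinch would put the gripper body against the open drawer's handle, so I first push the bar a few cm with spread fingers.

>>> {"name": "servo_tool", "arguments": {
  "plan": [
    [0.6,[0,0,0],[0.9,-1.6,-6.8]],
    [0.6,[0,0,0],[0,0,-6.8]],
    [0.6,[0,0,0],[0,0,-6.8]],
    [0.6,[0,0,0],[0,0,-6.8]],
    [0.6,[0,0,0],[0,0,-6.8]],
    [0.6,[0,0,0],[0,0,-6.8]],
    [0.6,[0,0,0],[0,0,-6.8]],
    [0.6,[0,0,0],[0,0,-6.8]],
    [0.6,[0,0,0],[0,0,-6.8]],
    [0.6,[0,0,0],[0,0,-6.5]],
    [0.6,[0,0,0],[0,0,0]]
  ]
}}

```text
time_s: 31.5
tool_pos: [0.5476, -0.0863, 0.2129]
tool_rot: [179.4, 0.7, 101.2]
force: [-0.6, 0.6, 0.1]
grip_width: 0.0523
```

```bash
python3 - <<'E'
from h import *
go([.5525,-.080,.018],97.3)
import json
c=cam('top'); q=lambda v:(np.array(v,float)+.5)/4.2-.5+[110,140]
print(ray(c,q([(155,127),(122,395)]),0),ray(c,q([(118,122),(85,393)]),.003))
E
```

```text
t31.5 pos [ 0.5476 -0.0863  0.2129] rot [179.4   0.7 101.2] w0.0523 F [-0.6  0.6  0.1] turn [0.6 0.7 3.9] shift(now axes) [ 0.76  0.41 19.48] shift(after turn) [ 0.56  0.56 19.49]
[[0.66144238 0.27558739 0.        ]
 [0.47036608 0.29204873 0.        ]] [[0.66407565 0.30128637 0.003     ]
 [0.47121741 0.31739806 0.003     ]]
```

>>> {"name": "servo_tool", "arguments": {
  "plan": [
    [0.6,[0.5,0.5,0],[0.6,0.7,3.9]],
    [0.6,[0,0,1.8],[0,0,0]],
    [0.6,[0,0,1.8],[0,0,0]],
    [0.6,[0,0,1.8],[0,0,0]],
    [0.6,[0,0,1.8],[0,0,0]],
    [0.6,[0,0,1.8],[0,0,0]],
    [0.6,[0,0,1.8],[0,0,0]],
    [0.6,[0,0,0],[0,0,0]]
  ]
}}

```text
time_s: 32.22
tool_pos: [0.5553, -0.0802, 0.1076]
tool_rot: [179.4, 0.1, 95.8]
force: [-1.3, 0.2, -1.6]
grip_width: 0.0519
```

```bash
python3 - <<'E'
from h import *
go([.5525,-.080,.018],97.3)
E
```

```text
t32.2 pos [ 0.5553 -0.0802  0.1076] rot [1.794e+02 1.000e-01 9.580e+01] w0.0519 F [-1.3  0.2 -1.6] turn [ 0.6  0.2 -1.5] shift(now axes) [ 0.07 -0.36  8.96] shift(after turn) [ 0.06 -0.27  8.96]
```

>>> {"name": "servo_tool", "arguments": {
  "plan": [
    [0.6,[0,-0.3,1],[0.6,0.2,-1.5]],
    [0.6,[0,0,1.3],[0,0,0]],
    [0.6,[0,0,1.3],[0,0,0]],
    [0.6,[0,0,1.3],[0,0,0]],
    [0.6,[0,0,1.3],[0,0,0]],
    [0.6,[0,0,1.3],[0,0,0]],
    [0.6,[0,0,1.2],[0,0,0]],
    [0.6,[0,0,0],[0,0,0]]
  ]
}}

```text
time_s: 32.88
tool_pos: [0.5552, -0.0811, 0.0174]
tool_rot: [179.7, 0.1, 97.2]
force: [-0.8, -0.7, -0.1]
grip_width: 0.0523
```

```bash
python3 - <<'E'
from h import *
go([.5525,-.080,.018],97.3)
E
```

```text
t32.9 pos [ 0.5552 -0.0811  0.0174] rot [1.797e+02 1.000e-01 9.720e+01] w0.0523 F [-0.8 -0.7 -0.1] turn [ 0.3  0.1 -0.1] shift(now axes) [ 0.15 -0.26 -0.06] shift(after turn) [ 0.15 -0.26 -0.06]
```

>>> {"name": "servo_tool", "arguments": {
  "plan": [
    [0.6,[0.5,-0.2,0],[0,0,0]],
    [0.6,[0.8,0,0],[0,0,0.4]],
    [0.6,[0.8,0,0],[0,0,0.7]],
    [0.6,[0.8,0,0],[0,0,0.7]],
    [0.6,[0.8,0,0],[0,0,0.7]],
    [0.6,[0.8,0,0],[0,0,0.7]],
    [0.6,[0.8,0,0],[0,0,0.7]],
    [0.6,[0.8,0,0],[0,0,0.7]],
    [0.6,[0.8,0,0],[0,0,0.7]],
    [0.6,[0,0,0],[0,0,0]]
  ]
}}

```text
time_s: 33.72
tool_pos: [0.5458, -0.0165, 0.0201]
tool_rot: [179.6, 0.9, 91.3]
force: [-0.6, 0.9, 1.1]
grip_width: 0.0521
```

```bash
cat >> h.py <<'E'
O=np.array([.5677,.3085,0]);CY=85.4
def incase():
    """tray pose in the case frame from the top view"""
    c=cam('top'); p,y,L=tray(c); a=np.radians(CY);X=np.array([np.cos(a),np.sin(a)]);Y=np.array([-X[1],X[0]]); d=p[:2]-O[:2]
    b=np.radians(y); B=p[:2]-.135*np.array([np.cos(b),np.sin(b)])
    print('tray',p.round(4),'yaw %.1f'%y,L.round(4),'case x,y mm',(d@X*1000).round(1),(d@Y*1000).round(1),'bar',B.round(4)); return c
E
python3 - <<'E'
from h import *
c=incase();go([.5498,-.06,.018],97.3)
E
```

```text
tray [0.4755 0.1381 0.045 ] yaw 94.5 [0.1734 0.0648] case x,y mm -177.3 78.2 bar [0.486  0.0035]
t33.8 pos [ 0.5461 -0.0172  0.0203] rot [179.6   0.9  91.3] w0.0522 F [-1.1 -0.1 -0.1] turn [ 0.3  0.9 -6. ] shift(now axes) [-4.29  0.27  0.3 ] shift(after turn) [-4.3  -0.18  0.23]
```

>>> {"name": "servo_tool", "arguments": {
  "plan": [
    [0.6,[-1.5,0,0],[0,0,0]],
    [0.6,[0,0,-3],[0,0,0]],
    [0.6,[0,0,-3.5],[0,0,0]],
    [0.6,[0,0,-3.5],[0,0,0]],
    [0.6,[0,0,-3.5],[0,0,0]],
    [0.6,[0,0,-3.5],[0,0,0]],
    [0.3,[-3,0,0],[0,0,7]],
    [0.3,[-3,0,0],[0,0,7]],
    [0.3,[-3,0,0],[0,0,7]],
    [0.3,[0,0,0],[0,0,7]],
    [0.3,[0,0,0],[0,0,7]],
    [0.3,[0,0,0],[0,0,7]],
    [0.3,[0,0,0],[0,0,7]],
    [0.3,[0,0,0],[0,0,7]],
    [0.3,[0,0,0],[0,0,7]],
    [0.3,[0,0,0],[0,0,7]],
    [0.3,[0,0,0],[0,0,7]],
    [0.3,[0,0,0],[0,0,7]],
    [0.3,[0,0,0],[0,0,0]]
  ]
}}

```text
time_s: 35.35
tool_pos: [0.5417, -0.1208, 0.2163]
tool_rot: [178.9, -1.9, 5.9]
force: [0.6, -1.2, 0.0]
grip_width: 0.0264
```

```bash
python3 - <<'E'
from h import *
c=incase();go([.546,-.002,.15],2);cv2.imwrite('pics/t10.png',c['image'])
E
```

```text
tray [0.4762 0.1297 0.045 ] yaw 94.5 [0.1905 0.0648] case x,y mm -185.5 76.9 bar [ 0.4866 -0.0049]
t35.4 pos [ 0.5417 -0.1208  0.2164] rot [178.9  -1.9   6.2] w0.0261 F [-0.7  0.9 -0.4] turn [ 1.1 -2.   4.2] shift(now axes) [  1.48 -11.89   6.46] shift(after turn) [  0.84 -11.85   6.64]
```

```bash
python3 - <<'E'
from h import *
a=cv2.imread('pics/t10.png');cv2.imwrite('pics/c10.png',cv2.resize(a[130:290,60:300],None,fx=3.3,fy=3.3,interpolation=2))
E
```

```text
(no output)
```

View pics/c10.png

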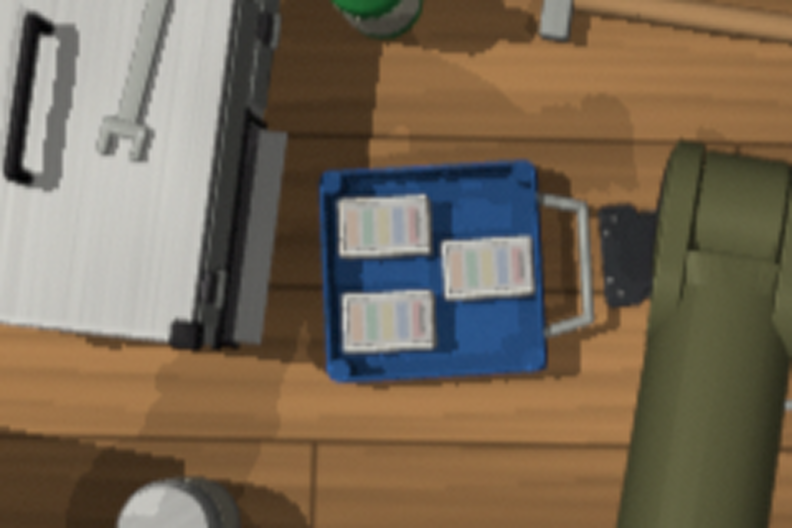

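The tray has moved and now faces nearly along the bay (corners at crop (322,175), (533,163), (330,380), (545,370)). The boxes are still flat. The mask had split, so I take the hull of all its parts.

```bash
sed -i 's/k=max(cv2.findContours(m,0,2)\[0\],key=cv2.contourArea); W=/k=np.vstack([q for q in cv2.findContours(m,0,2)[0] if cv2.contourArea(q)>25]); W=/' h.py; python3 - <<'E'
from h import *
c=incase();go([.546,-.002,.15],2)
E
```

```text
tray [0.5354 0.1342 0.045 ] yaw 93.5 [0.1913 0.1847] case x,y mm -176.3 18.2 bar [ 0.5437 -0.0006]
t35.5 pos [ 0.5417 -0.1207  0.2163] rot [178.9  -1.9   6.3] w0.0259 F [ 0.3  0.  -0.6] turn [ 1.1 -2.   4.3] shift(now axes) [  1.51 -11.88   6.45] shift(after turn) [  0.85 -11.85   6.63]
```

>>> {"name": "servo_tool", "arguments": {
  "plan": [
    [0.3,[0,0,0],[1.1,-2,2.7]],
    [0.3,[0.5,-3,0],[0,0,0]],
    [0.3,[0,-3,0],[0,0,0]],
    [0.3,[0,-3,0],[0,0,0]],
    [0.3,[0,-3,0],[0,0,0]],
    [0.3,[0,0,1.8],[0,0,0]],
    [0.3,[0,0,1.8],[0,0,0]],
    [0.3,[0,0,1.8],[0,0,0]],
    [0.3,[0,0,1.8],[0,0,0]],
    [0.3,[0,0,1.8],[0,0,0]],
    [0.3,[0,0,0],[0,0,0]]
  ]
}}

```text
time_s: 36.37
tool_pos: [0.5411, 0.0062, 0.1274]
tool_rot: [-180.0, -0.5, 5.7]
force: [-1.3, 0.5, -1.1]
grip_width: 0.0263
```

```bash
python3 - <<'E'
from h import *
go([.5437,-.0006,.06],3.5)
E
```

```text
t36.4 pos [0.5411 0.0062 0.1274] rot [-180.    -0.5    5.7] w0.0263 F [-1.3  0.5 -1.1] turn [-0.  -0.5  2.2] shift(now axes) [0.14 0.71 6.74] shift(after turn) [0.22 0.7  6.74]
```

>>> {"name": "servo_tool", "arguments": {
  "plan": [
    [0.3,[0.2,0.7,0],[0,-0.5,2.2]],
    [0.3,[0,0,1.3],[0,0,0]],
    [0.3,[0,0,1.3],[0,0,0]],
    [0.3,[0,0,1.3],[0,0,0]],
    [0.3,[0,0,1.3],[0,0,0]],
    [0.3,[0,0,1.3],[0,0,0]],
    [0.3,[0,0,0],[0,0,0]]
  ]
}}

```text
time_s: 36.95
tool_pos: [0.5496, -0.0035, 0.0642]
tool_rot: [180.0, -0.5, 3.4]
force: [-0.2, -0.0, -0.5]
grip_width: 0.0258
```

```bash
python3 - <<'E'
from h import *
go([.5437,-.0006,.014],3.5)
E
```

```text
t37.0 pos [ 0.5496 -0.0035  0.0642] rot [180.   -0.5   3.4] w0.0258 F [-0.2 -0.  -0.5] turn [ 0.  -0.5 -0.1] shift(now axes) [-0.61 -0.32  5.01] shift(after turn) [-0.57 -0.32  5.02]
```

>>> {"name": "servo_tool", "arguments": {
  "plan": [
    [0.3,[-0.6,-0.3,0],[0,-0.5,0]],
    [0.3,[0,0,1.2],[0,0,0]],
    [0.3,[-0.1,0,1.2],[0,0,0]],
    [0.3,[-0.1,0,1.2],[0,0,0]],
    [0.3,[0,0,1.1],[0,0,0]],
    [0.3,[0,0,0.3],[0,0,0]],
    [0,[0,0,0],[0,0,0]],
    [0,[0,0,0],[0,0,0]],
    [0,[0,0,0],[0,0,0]],
    [0,[0,0,0],[0,0,0]],
    [0,[0,0,0],[0,0,0]]
  ],
  "force": 45
}}

```text
time_s: 37.87
tool_pos: [0.5435, 0.0001, 0.0126]
tool_rot: [-180.0, -0.3, 3.5]
force: [-0.3, -0.5, -2.0]
grip_width: 0.0087
```

```bash
python3 - <<'E'
from h import *
go([.5437,-.0006,.014],3.5)
a=np.radians(CY);X=np.array([np.cos(a),np.sin(a),0])
for s in (-.205,-.15): print(s, O+(s-.135)*X)
incase()
E
```

```text
t37.9 pos [5.435e-01 1.000e-04 1.260e-02] rot [-180.    -0.3    3.5] w0.0087 F [-0.3 -0.5 -2. ] turn [-0.  -0.3  0. ] shift(now axes) [ 0.01  0.07 -0.14] shift(after turn) [ 0.01  0.07 -0.14]
-0.205 [ 0.54043237 -0.03040482  0.        ]
-0.15 [0.54484331 0.02441802 0.        ]
tray [0.5349 0.1488 0.045 ] yaw 94.3 [0.1578 0.1851] case x,y mm -161.8 19.8 bar [0.5451 0.0142]
```

>>> {"name": "servo_tool", "arguments": {
  "plan": [
    [0,[0,0,0],[0,0,2]],
    [0,[0,0,0],[0,0,2]],
    [0,[0,0,0],[0,0,2]],
    [0,[0,0,0],[0,0,2]],
    [0,[0,0,0],[0,0,0]]
  ]
}}

```text
time_s: 38.33
tool_pos: [0.5394, -0.0004, 0.0124]
tool_rot: [179.8, 0.2, -4.4]
force: [-1.9, 1.0, -0.1]
grip_width: 0.0083
```

```bash
cat >> h.py <<'E'
def lead(save=None):
    c=cam('top',save); hs=cv2.cvtColor(c['image'],cv2.COLOR_BGR2HSV); m=cv2.inRange(hs,(100,120,40),(120,255,255)); m[:110]=0;m[300:]=0;m[:,320:]=0
    m=cv2.morphologyEx(m,cv2.MORPH_OPEN,np.ones((3,3))); k=np.vstack([q for q in cv2.findContours(m,0,2)[0] if cv2.contourArea(q)>25])
    W=ray(c,cv2.boxPoints(cv2.minAreaRect(k)),.045)[:,:2]; W=W[np.argsort(-W[:,1])]; a,b=W[:2] if W[0,0]<W[1,0] else W[[1,0]]
    t=np.radians(CY);X=np.array([np.cos(t),np.sin(t)]);Y=np.array([-X[1],X[0]]); f=lambda v:(np.array([(v-O[:2])@X,(v-O[:2])@Y])*1000).round(1)
    e=b-a; print('lead corners case mm',f(a),f(b),'mid',f((a+b)/2),'edge yaw %.1f'%(np.degrees(np.arctan2(e[1],e[0]))+90),'width',np.linalg.norm(e).round(4)); return c
E
python3 - <<'E'
from h import *
lead('t11.png');go([.5428,-.0015,.014],-4.6)
E
```

```text
lead corners case mm [-92.3 111.5] [-71.8 -67.2] mid [-82.1  22.1] edge yaw 91.9 width 0.1798
t38.4 pos [ 5.395e-01 -4.000e-04  1.240e-02] rot [179.8   0.2  -4.3] w0.0084 F [-3.6 -0.3  0.4] turn [0.2 0.2 0.3] shift(now axes) [ 0.34  0.08 -0.16] shift(after turn) [ 0.34  0.08 -0.16]
```

```bash
python3 - <<'E'
from h import *
a=cv2.imread('pics/t11.png');cv2.imwrite('pics/c11.png',cv2.resize(a[130:290,60:300],None,fx=3.3,fy=3.3,interpolation=2))
E
```

```text
(no output)
```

View pics/c11.png

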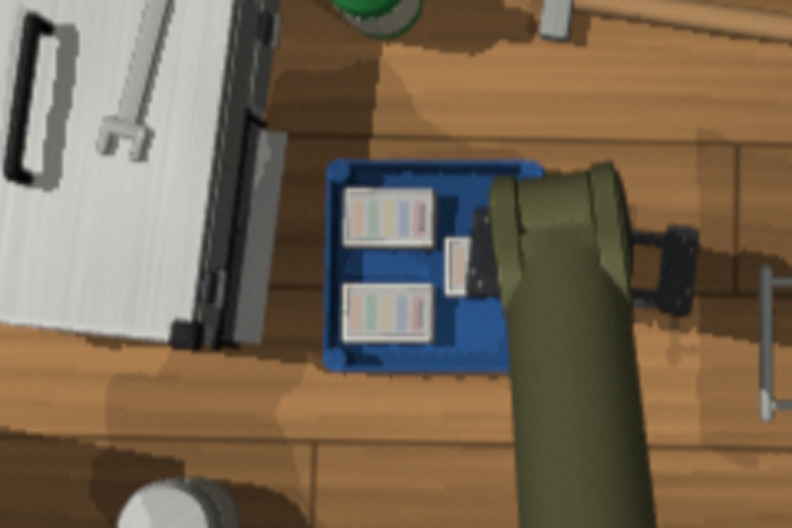

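The tray's leading corners are now at crop (327,165) and (325,370), so it turned only about half as much as the tool because the bar slipped in the pads. I use edge line fits and turn further.

```bash
cat >> h.py <<'E'
def lead(save=None,z=.045):
    c=cam(*(['top']+([save] if save else []))); hs=cv2.cvtColor(c['image'],cv2.COLOR_BGR2HSV); m=cv2.inRange(hs,(100,120,40),(120,255,255)); m[:110]=0;m[300:]=0;m[:,320:]=0
    m=cv2.morphologyEx(m,cv2.MORPH_OPEN,np.ones((3,3))); xs=np.where(m.any(0))[0]; x0=xs[0]
    cols=np.arange(x0+8,x0+42); top=np.array([np.where(m[:,i])[0][0] for i in cols]); bot=np.array([np.where(m[:,i])[0][-1] for i in cols])
    t=np.radians(CY);X=np.array([np.cos(t),np.sin(t)]);Y=np.array([-X[1],X[0]])
    f=lambda px:(lambda v:np.c_[v@X,v@Y]*1000)(ray(c,px,z)[:,:2]-O[:2])
    rows=np.arange(int(np.median(top))+10,int(np.median(bot))-10); le=np.array([np.where(m[i])[0][0] for i in rows if m[i].any()])
    A=f(np.c_[cols,top-.5]);B=f(np.c_[cols,bot+.5]);L=f(np.c_[le-.5,rows])
    a=np.polyfit(*A.T,1);b=np.polyfit(*B.T,1);l=np.polyfit(L[:,1],L[:,0],1); mid=(np.polyval(a,A[:,0].mean())+np.polyval(b,A[:,0].mean()))/2
    s=(a[0]+b[0])/2; xl=np.median(L[:,0])
    print('yaw rel deg sides %.1f %.1f front %.1f'%(*np.degrees(np.arctan([a[0],b[0]])),np.degrees(np.arctan(-l[0]))),'width %.0f'%(np.polyval(b,A[0,0])-np.polyval(a,A[0,0])),
      'lead x %.1f, axis y at lead %.1f, at x=%.0f: %.1f'%(xl,mid+s*(xl-A[:,0].mean()),A[:,0].mean(),mid)); return c
E
python3 - <<'E'
from h import *
lead()
E
```

```text
Traceback (most recent call last):
  File "h.py", line 60, in lead
    A=f(np.c_[cols,top-.5]);B=f(np.c_[cols,bot+.5]);L=f(np.c_[le-.5,rows])
                                                        ~~~~~^^^^^^^^^^^^
ValueError: all the input array dimensions except for the concatenation axis must match exactly, but along dimension 0, the array at index 0 has size 37 and the array at index 1 has size 42
```

>>> {"name": "servo_tool", "arguments": {
  "plan": [
    [0,[0.2,0,0],[0,0,2.5]],
    [0,[0.2,0,0],[0,0,2.5]],
    [0,[0.1,0,0],[0,0,2.5]],
    [0,[0.1,0,0],[0,0,2.5]],
    [0,[0,0,0],[0,0,0]]
  ],
  "force": 60
}}

```text
time_s: 38.85
tool_pos: [0.5417, -0.0001, 0.0124]
tool_rot: [179.6, 0.6, -14.1]
force: [-2.1, 0.5, 0.6]
grip_width: 0.0084
```

```bash
python3 - <<'E'
from h import *
lead();go([.5428,-.0015,.014],-4.6)
E
```

```text
Traceback (most recent call last):
  File "h.py", line 60, in lead
    A=f(np.c_[cols,top-.5]);B=f(np.c_[cols,bot+.5]);L=f(np.c_[le-.5,rows])
                                                        ~~~~~^^^^^^^^^^^^
ValueError: all the input array dimensions except for the concatenation axis must match exactly, but along dimension 0, the array at index 0 has size 38 and the array at index 1 has size 42
```

```bash
python3 - <<'E'
s=open('h.py').read()
i=s.rindex('def lead')
t=s[i:].replace("xs=np.where(m.any(0))[0]; x0=xs[0]","n,lab,st,_=cv2.connectedComponentsWithStats(m); m=np.isin(lab,[j for j in range(1,n) if st[j,4]>120]).astype(np.uint8); x0=np.where(m.any(0))[0][0]")
t=t.replace("rows=np.arange(int(np.median(top))+10,int(np.median(bot))-10);","rows=np.array([i for i in range(int(np.median(top))+10,int(np.median(bot))-10) if m[i].any()]);").replace(" if m[i].any()])\n","])\n")
open('h.py','w').write(s[:i]+t)
E
python3 - <<'E'
from h import *
c=lead('t12.png');go([.5428,-.0015,.014],-4.6)
hs=cv2.cvtColor(c['image'],cv2.COLOR_BGR2HSV); m=cv2.inRange(hs,(100,120,40),(120,255,255)); m[:110]=0;m[300:]=0;m[:,320:]=0
n,l,st,_=cv2.connectedComponentsWithStats(m);print(st[st[:,4]>20])
E
```

```text
yaw rel deg sides 13.2 -5.3 front -18.5 width 162 lead x -169.8, axis y at lead -17.4, at x=-131: -14.6
t39.0 pos [ 5.417e-01 -1.000e-04  1.240e-02] rot [179.6   0.6 -14. ] w0.0081 F [-2.3  0.5  0.9] turn [ 0.3  0.6 -9.4] shift(now axes) [ 0.14  0.11 -0.16] shift(after turn) [ 0.12  0.13 -0.16]
[[     0      0    560    420 233340]
 [   155    165     75     72   1860]]
```

```bash
python3 - <<'E'
from h import *
a=cv2.imread('pics/t12.png');cv2.imwrite('pics/c12.png',cv2.resize(a[130:290,60:300],None,fx=3.3,fy=3.3,interpolation=2))
hs=cv2.cvtColor(a,cv2.COLOR_BGR2HSV)
for r in (180,200,220): print(hs[r,148:166].tolist())
E
```

```text
[[15, 142, 70], [15, 142, 70], [16, 140, 71], [16, 138, 70], [15, 140, 71], [15, 140, 71], [15, 138, 70], [15, 139, 68], [15, 139, 68], [15, 144, 69], [15, 137, 69], [15, 138, 70], [16, 143, 68], [14, 139, 66], [3, 45, 63], [108, 150, 102], [107, 173, 81], [106, 188, 42]]
[[15, 140, 62], [15, 153, 60], [15, 140, 60], [15, 140, 60], [15, 138, 61], [16, 142, 61], [15, 144, 62], [15, 149, 60], [15, 142, 61], [16, 140, 62], [3, 43, 59], [108, 156, 100], [107, 175, 73], [106, 196, 39], [107, 195, 38], [107, 174, 57], [107, 167, 61], [106, 176, 61]]
[[16, 144, 71], [16, 144, 71], [15, 138, 72], [15, 136, 73], [15, 138, 72], [15, 136, 71], [176, 30, 60], [108, 159, 109], [107, 176, 94], [106, 181, 93], [107, 183, 82], [108, 177, 78], [107, 179, 74], [107, 170, 75], [108, 148, 79], [108, 132, 81], [109, 115, 82], [109, 103, 84]]
```

View pics/c12.png

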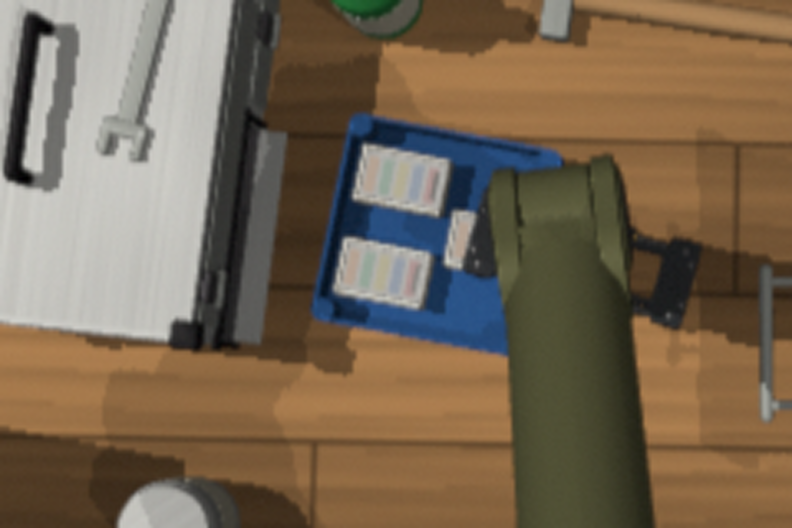

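The tray now follows the tool and has turned past the bay's direction (leading corners at crop (358,118), (318,318)). I'll loosen the mask's thresholds and turn it back in small measured steps.

```bash
sed -i 's/(100,120,40),(120,255,255)/(100,95,25),(120,255,255)/' h.py; python3 - <<'E'
from h import *
c=lead();incase()
E
```

```text
yaw rel deg sides 2.8 -5.3 front -5.2 width 175 lead x -80.8, axis y at lead -17.7, at x=-130: -16.7
tray [0.5678 0.132  0.045 ] yaw 80.7 [0.1857 0.1897] case x,y mm -175.9 -14.3 bar [ 0.546  -0.0012]
```

>>> {"name": "servo_tool", "arguments": {
  "plan": [
    [0,[0,0,0],[0,0,-2.5]],
    [0,[0,0,0],[0,0,-2.5]],
    [0,[0,0,0],[0,0,0]]
  ]
}}

```text
time_s: 39.3
tool_pos: [0.5431, -0.0006, 0.0126]
tool_rot: [179.8, 0.4, -8.9]
force: [-0.8, 0.9, -2.5]
grip_width: 0.008
```

```bash
python3 - <<'E'
from h import *
c=lead('t13.png');go([.5428,-.0015,.014],-4.6)
E
```

```text
yaw rel deg sides 3.1 -4.7 front -4.8 width 175 lead x -81.2, axis y at lead -17.3, at x=-130: -16.6
t39.4 pos [ 0.5431 -0.0006  0.0126] rot [179.8   0.4  -9. ] w0.0079 F [ 0.  -0.3 -1.2] turn [ 0.2  0.4 -4.4] shift(now axes) [-0.02  0.09 -0.14] shift(after turn) [-0.02  0.09 -0.14]
```

>>> {"name": "servo_tool", "arguments": {
  "plan": [
    [0,[0,0,0],[0,0,-2.5]],
    [0,[0,0,0],[0,0,-2.5]],
    [0,[0,0,0],[0,0,-1]],
    [0,[0,0,0],[0,0,0]]
  ]
}}

```text
time_s: 39.68
tool_pos: [0.5484, -0.0026, 0.0137]
tool_rot: [179.9, -0.2, -3.6]
force: [0.4, 0.7, -2.0]
grip_width: 0.0081
```

```bash
python3 - <<'E'
from h import *
c=lead();incase();go([.5428,-.0015,.014],-4.6)
E
```

```text
yaw rel deg sides -1.9 -2.1 front -1.7 width 183 lead x -82.7, axis y at lead -15.3, at x=-133: -13.6
tray [0.5665 0.1309 0.045 ] yaw 84.5 [0.185  0.1909] case x,y mm -177.2 -13.0 bar [ 0.5536 -0.0035]
t39.8 pos [ 0.5482 -0.0026  0.0137] rot [179.9  -0.2  -3.6] w0.0081 F [ 2.1 -0.1 -2.7] turn [ 0.1 -0.2  1. ] shift(now axes) [-0.55 -0.07 -0.03] shift(after turn) [-0.55 -0.06 -0.03]
```

>>> {"name": "servo_tool", "arguments": {
  "plan": [
    [0,[-0.2,-0.5,0],[0,0,-0.4]],
    [0,[-0.2,-0.8,0],[0,0,-0.4]],
    [0,[-0.2,-0.8,0],[0,0,-0.4]],
    [0,[-0.2,-0.8,0],[0,0,-0.4]],
    [0,[-0.2,-0.8,0],[0,0,-0.4]],
    [0,[0,-0.5,0],[0,0,0]],
    [0,[0,0,0],[0,0,0]]
  ]
}}

```text
time_s: 40.37
tool_pos: [0.5388, 0.0407, 0.0135]
tool_rot: [179.6, -0.1, -1.6]
force: [1.3, -2.2, -2.6]
grip_width: 0.0084
```

```bash
cat >> h.py <<'E'
def tcp():
    o=env.get_obs();t=np.radians(CY);X=np.array([np.cos(t),np.sin(t)]);Y=np.array([-X[1],X[0]]);d=np.array(o['tool_pos'])[:2]-O[:2]
    print('TCP case mm %.1f %.1f'%(d@X*1000,d@Y*1000),'z %.4f'%o['tool_pos'][2],'rot',np.round(o['tool_rot'],1),'rel yaw %.1f'%(o['tool_rot'][2]+90-CY),'F',np.round(o['force'],1),'w %.4f t %.1f'%(o['grip_width'],o['time_s']))
E
python3 - <<'E'
from h import *
c=lead();incase();tcp()
E
```

```text
yaw rel deg sides 1.1 0.9 front 1.3 width 184 lead x -41.4, axis y at lead 9.4, at x=-95: 8.5
tray [0.5495 0.1739 0.045 ] yaw 86.9 [0.1862 0.1897] case x,y mm -135.6 7.4 bar [0.5421 0.0391]
TCP case mm -269.4 7.2 z 0.0134 rot [ 1.797e+02 -1.000e-01 -1.700e+00] rel yaw 2.9 F [ 1.7  2.3 -2.6] w 0.0080 t 40.5
```

>>> {"name": "servo_tool", "arguments": {
  "plan": [
    [0,[0.2,-0.3,0],[0,0,0.5]],
    [0,[0.2,-0.3,0],[0,0,0.5]],
    [0,[0.1,-0.2,0],[0,0,0.3]],
    [0,[0,0,0],[0,0,0]]
  ]
}}

```text
time_s: 40.8
tool_pos: [0.5427, 0.0467, 0.0125]
tool_rot: [179.5, 0.1, -3.0]
force: [-0.3, -1.0, -2.0]
grip_width: 0.0082
```

```bash
python3 - <<'E'
from h import *
c=lead();incase();tcp()
E
```

```text
yaw rel deg sides 2.7 1.7 front 2.7 width 184 lead x -34.9, axis y at lead 10.2, at x=-92: 8.0
tray [0.5512 0.1822 0.045 ] yaw 88.0 [0.1858 0.1855] case x,y mm -127.2 6.3 bar [0.5465 0.0473]
TCP case mm -262.9 3.9 z 0.0125 rot [ 1.795e+02  1.000e-01 -3.000e+00] rel yaw 1.6 F [ 0.4 -0.2 -1.9] w 0.0081 t 40.9
```

>>> {"name": "servo_tool", "arguments": {
  "plan": [
    [0,[0,0,0],[0,0,1.6]],
    [0,[0,0,0],[0,0,1.6]],
    [0,[0,0,0],[0,0,1.6]],
    [0,[0,0,0],[0,0,0]]
  ]
}}

```text
time_s: 41.23
tool_pos: [0.5406, 0.0481, 0.0124]
tool_rot: [179.5, 0.3, -7.7]
force: [-1.8, -0.8, -0.2]
grip_width: 0.0086
```

```bash
python3 - <<'E'
from h import *
c=lead();incase();tcp()
E
```

```text
yaw rel deg sides 0.3 0.4 front 1.5 width 184 lead x -33.7, axis y at lead 6.3, at x=-89: 6.0
tray [0.5522 0.1836 0.045 ] yaw 86.9 [0.1849 0.1852] case x,y mm -125.7 5.5 bar [0.5449 0.0488]
TCP case mm -261.7 6.1 z 0.0124 rot [179.5   0.3  -7.6] rel yaw -3.0 F [-3.  -1.   0.8] w 0.0081 t 41.3
```

>>> {"name": "servo_tool", "arguments": {
  "plan": [
    [0,[0.3,-0.1,0],[0,0,0.5]],
    [0,[0.3,-0.1,0],[0,0,0.5]],
    [0,[0.2,-0.1,0],[0,0,0.3]],
    [0,[0,0,0],[0,0,0]]
  ]
}}

```text
time_s: 41.67
tool_pos: [0.5448, 0.0501, 0.0124]
tool_rot: [179.3, 0.8, -8.6]
force: [-1.3, -1.1, 0.3]
grip_width: 0.0083
```

```bash
python3 - <<'E'
from h import *
c=lead();incase();tcp()
E
```

```text
yaw rel deg sides 2.0 0.0 front 1.0 width 183 lead x -31.4, axis y at lead 1.3, at x=-85: 0.4
tray [0.5582 0.1896 0.045 ] yaw 86.2 [0.1859 0.1769] case x,y mm -119.3 -0.1 bar [0.5492 0.0549]
TCP case mm -259.4 2.1 z 0.0124 rot [179.3   0.8  -8.6] rel yaw -4.0 F [-2.5 -0.5  1.1] w 0.0081 t 41.8
```

>>> {"name": "servo_tool", "arguments": {
  "plan": [
    [0,[0,-0.6,0],[0,0,0]],
    [0,[0,-0.6,0],[0,0,0]],
    [0,[0,-0.6,-0.1],[0,0,0]],
    [0,[0,-0.6,-0.1],[0,0,0]],
    [0,[0,-0.3,0],[0,0,0]],
    [0,[0,0,0],[0,0,0]]
  ]
}}

```text
time_s: 42.27
tool_pos: [0.5489, 0.0723, 0.0134]
tool_rot: [178.9, 0.8, -9.0]
force: [-1.1, -1.4, -2.2]
grip_width: 0.008
```

```bash
python3 - <<'E'
from h import *
c=lead('t14.png');incase();tcp()
E
```

```text
yaw rel deg sides 1.0 -3.6 front -2.7 width 179 lead x -7.1, axis y at lead -13.1, at x=-57: -11.9
tray [0.5712 0.215  0.045 ] yaw 83.2 [0.1858 0.1727] case x,y mm -92.9 -11.0 bar [0.5552 0.0809]
TCP case mm -236.9 -0.2 z 0.0135 rot [179.    0.8  -9. ] rel yaw -4.4 F [-0.1  0.8 -2.8] w 0.0082 t 42.4
```

>>> {"name": "servo_tool", "arguments": {
  "plan": [
    [0,[0,0.6,0],[0,0,-1.2]],
    [0,[0,0.7,0],[0,0,-1.2]],
    [0,[0,0.7,0.1],[0,0,-1.1]],
    [0,[0,0.7,0],[0,0,-1]],
    [0,[0,0.7,0],[0,0,0]],
    [0,[0,0,0],[0,0,0]]
  ]
}}

```text
time_s: 42.87
tool_pos: [0.5506, 0.0478, 0.0142]
tool_rot: [180.0, 0.2, -4.3]
force: [0.2, -3.5, -1.2]
grip_width: 0.0082
```

```bash
python3 - <<'E'
from h import *
c=lead('t15.png');incase();tcp()
E
```

```text
yaw rel deg sides 0.2 -0.1 front 0.3 width 184 lead x -33.2, axis y at lead -6.1, at x=-87: -6.1
tray [0.5642 0.1827 0.045 ] yaw 86.1 [0.1864 0.1862] case x,y mm -125.7 -6.6 bar [0.555 0.048]
TCP case mm -261.1 -3.8 z 0.0143 rot [179.9   0.2  -4.2] rel yaw 0.4 F [ 0.6 -3.2 -1.9] w 0.0080 t 43.0
```

>>> {"name": "servo_tool", "arguments": {
  "plan": [
    [0,[-0.2,0.7,0],[0,0,0]],
    [0,[-0.2,0.7,0],[0,0,0]],
    [0,[-0.2,0.7,0],[0,0,0]],
    [0,[0,0.5,0],[0,0,0]],
    [0,[0,-0.6,0],[0,0,0]],
    [0,[0,-0.7,0],[0,0,0]],
    [0,[0,-0.7,0],[0,0,0]],
    [0,[0,-0.5,0],[0,0,0]],
    [0,[0,0,0],[0,0,0]]
  ]
}}

```text
time_s: 43.72
tool_pos: [0.5433, 0.0449, 0.0142]
tool_rot: [179.8, 0.2, -4.4]
force: [0.1, -1.0, -2.9]
grip_width: 0.008
```

```bash
python3 - <<'E'
from h import *
c=lead('t16.png');incase();tcp()
E
```

```text
yaw rel deg sides 1.5 -0.3 front 0.2 width 183 lead x -36.6, axis y at lead 0.8, at x=-91: 0.2
tray [0.5572 0.1797 0.045 ] yaw 85.7 [0.1856 0.1859] case x,y mm -129.2 0.1 bar [0.5472 0.0451]
TCP case mm -264.7 3.2 z 0.0141 rot [179.8   0.2  -4.4] rel yaw 0.2 F [ 0.1  0.9 -3. ] w 0.0082 t 43.8
```

>>> {"name": "servo_tool", "arguments": {
  "plan": [
    [0,[0,-0.6,0],[0,0,0]],
    [0,[0,-0.6,0],[0,0,0]],
    [0,[0,-0.6,0],[0,0,0]],
    [0,[0,-0.6,-0.1],[0,0,0]],
    [0,[0,-0.6,-0.1],[0,0,0]],
    [0,[0,-0.6,0],[0,0,0]],
    [0,[0,-0.6,0],[0,0,0]],
    [0,[0,-0.6,0],[0,0,0]],
    [0,[0,0,0],[0,0,0]]
  ]
}}

```text
time_s: 44.57
tool_pos: [0.547, 0.0967, 0.0158]
tool_rot: [179.7, 0.3, -4.5]
force: [0.9, 1.3, -2.1]
grip_width: 0.0085
```

```bash
python3 - <<'E'
from h import *
tcp();c=lead('t17.png',.048);incase()
E
```

```text
TCP case mm -212.8 3.6 z 0.0158 rot [179.7   0.3  -4.5] rel yaw 0.1 F [ 0.9  1.3 -2.1] w 0.0085 t 44.6
yaw rel deg sides 0.7 -0.6 front 25.2 width 183 lead x -77.0, axis y at lead 0.3, at x=-54: 0.3
tray [0.5611 0.231  0.045 ] yaw 84.6 [0.1888 0.1563] case x,y mm -77.8 0.4 bar [0.5484 0.0966]
```

>>> {"name": "servo_tool", "arguments": {
  "plan": [
    [0,[0,-0.7,0],[0,0,0]],
    [0,[0,-0.7,0],[0,0,0]],
    [0,[0,-0.7,0],[0,0,0]],
    [0,[0,-0.7,0],[0,0,0]],
    [0,[0,-0.7,0],[0,0,0]],
    [0,[0,-0.7,0],[0,0,0]]
  ]
}}

```text
time_s: 45.17
tool_pos: [0.5501, 0.1363, 0.0151]
tool_rot: [179.4, 0.4, -4.7]
force: [0.1, -3.7, -1.0]
grip_width: 0.0083
```

>>> {"name": "servo_tool", "arguments": {
  "plan": [
    [0,[0,-0.7,0],[0,0,0]],
    [0,[0,-0.7,0],[0,0,0]],
    [0,[0,-0.7,0],[0,0,0]],
    [0,[0,-0.7,0],[0,0,0]],
    [0,[0,-0.7,0],[0,0,0]],
    [0,[0,0,0],[0,0,0]]
  ]
}}

```text
time_s: 45.67
tool_pos: [0.5537, 0.1768, 0.0154]
tool_rot: [179.4, 0.4, -4.7]
force: [-1.0, -0.6, -0.8]
grip_width: 0.0083
```

```bash
python3 - <<'E'
from h import *
tcp();c=lead('t18.png',.048);incase()
E
```

```text
TCP case mm -132.4 3.4 z 0.0154 rot [179.4   0.4  -4.7] rel yaw -0.1 F [-1.  -0.6 -0.8] w 0.0083 t 45.7Traceback (most recent call last):
  File "<stdin>", line 2, in <module>
  File "h.py", line 56, in lead
    cols=np.arange(x0+8,x0+42); top=np.array([np.where(m[:,i])[0][0] for i in cols]); bot=np.array([np.where(m[:,i])[0][-1] for i in cols])
                                              ~~~~~~~~~~~~~~~~~~~^^^
IndexError: index 0 is out of bounds for axis 0 with size 0
```

>>> {"name": "servo_tool", "arguments": {
  "plan": [
    [0.3,[0,0,0],[0,0,0]],
    [0.3,[0,0,0],[0,0,0]],
    [0.3,[0,0,0],[0,0,0]],
    [0.3,[0,0,-1],[0,0,0]],
    [0.3,[0,0,-2],[0,0,0]],
    [0.3,[0,0,-3],[0,0,0]],
    [0.3,[0,1,-4],[0,0,0]],
    [0.3,[0,2,-4],[0,0,0]],
    [0.3,[0,2.5,-3],[0,0,0]],
    [0.6,[0,0,0],[0,0,-7]],
    [0.6,[0,0,0],[0,0,-7]],
    [0.6,[0,0,0],[0,0,-7]],
    [0.6,[0,0,0],[0,0,-7]],
    [0.6,[0,0,0],[0,0,-7]],
    [0.6,[0,0,0],[0,0,-7]],
    [0.6,[0,0,0],[0,0,-7]],
    [0.6,[0,0,0],[0,0,-7]],
    [0.6,[0,0,0],[0,0,-7]],
    [0.6,[0,0,0],[0,0,-7]]
  ]
}}

```text
time_s: 47.3
tool_pos: [0.5521, 0.1316, 0.2108]
tool_rot: [179.4, -0.6, 67.5]
force: [0.5, -0.6, -0.5]
grip_width: 0.0523
```

```bash
python3 - <<'E'
from h import *
t=np.radians(CY);X=np.array([np.cos(t),np.sin(t),0]);T=O-.165*X+[0,0,.018];print(T)
go(T,CY);tcp()
E
```

```text
[0.55446718 0.14403149 0.018     ]
t47.3 pos [0.5521 0.1316 0.2108] rot [179.4  -0.6  67.5] w0.0523 F [ 0.5 -0.6 -0.5] turn [  0.7  -0.5 -17.9] shift(now axes) [ 1.04 -0.47 19.29] shift(after turn) [ 1.26  0.13 19.28]
TCP case mm -177.6 1.3 z 0.2108 rot [179.4  -0.6  67.5] rel yaw 72.1 F [ 0.5 -0.6 -0.5] w 0.0523 t 47.3
```

>>> {"name": "servo_tool", "arguments": {
  "plan": [
    [0.6,[0,0,0],[0.7,-0.5,-6]],
    [0.6,[0,0,0],[0,0,-6]],
    [0.6,[0,0,0],[0,0,-5.9]],
    [0.6,[0,0,0],[0,0,0]],
    [0.6,[0,0,1.5],[0,0,0]],
    [0.6,[0,0,1.5],[0,0,0]],
    [0.6,[0,0,1.5],[0,0,0]],
    [0.6,[0,0,1.5],[0,0,0]],
    [0.6,[0,0,1.5],[0,0,0]],
    [0.6,[0,0,1.5],[0,0,0]],
    [0.6,[0,0,1.5],[0,0,0]],
    [0.6,[0,0,0],[0,0,0]]
  ]
}}

```text
time_s: 48.3
tool_pos: [0.5557, 0.1371, 0.1146]
tool_rot: [179.1, -0.5, 85.2]
force: [-0.6, -1.1, -0.5]
grip_width: 0.0519
```

```bash
python3 - <<'E'
from h import *
t=np.radians(CY);X=np.array([np.cos(t),np.sin(t),0]);T=O-.165*X+[0,0,.018]
go(T,CY);tcp()
E
```

```text
t48.3 pos [0.5557 0.1371 0.1146] rot [179.1  -0.5  85.2] w0.0519 F [-0.6 -1.1 -0.5] turn [ 0.9 -0.5 -0.2] shift(now axes) [ 0.6  -0.34  9.66] shift(after turn) [ 0.69 -0.18  9.66]
TCP case mm -171.9 -1.8 z 0.1146 rot [179.1  -0.5  85.2] rel yaw 89.8 F [-0.6 -1.1 -0.5] w 0.0519 t 48.3
```

>>> {"name": "servo_tool", "arguments": {
  "plan": [
    [0.6,[0,-0.2,1.2],[0.9,-0.5,0]],
    [0.6,[0,0,1.3],[0,0,0]],
    [0.6,[0,0,1.3],[0,0,0]],
    [0.6,[0,0,1.3],[0,0,0]],
    [0.6,[0,0,1.3],[0,0,0]],
    [0.6,[0,0,1.3],[0,0,0]],
    [0.6,[0,0,1.2],[0,0,0]],
    [0.6,[0,0,0.4],[0,0,0]],
    [0.6,[0,0,0],[0,0,0]]
  ]
}}

```text
time_s: 49.05
tool_pos: [0.556, 0.1387, 0.0164]
tool_rot: [179.8, -0.1, 84.8]
force: [-0.6, -0.1, -0.1]
grip_width: 0.0521
```

```bash
python3 - <<'E'
from h import *
tcp()
E
```

```text
TCP case mm -170.2 -2.0 z 0.0164 rot [ 1.798e+02 -1.000e-01  8.480e+01] rel yaw 89.4 F [-0.6 -0.1 -0.1] w 0.0521 t 49.0
```

>>> {"name": "servo_tool", "arguments": {
  "plan": [
    [0.6,[0.8,0,0],[0,0,-0.5]],
    [0.6,[0.8,0,0],[0,0,0]],
    [0.6,[0.8,0,0],[0,0,0]],
    [0.6,[0.8,0,0],[0,0,0]],
    [0.6,[0.8,0,0],[0,0,0]],
    [0.6,[0.8,0,0],[0,0,0]],
    [0.6,[0.8,0,0],[0,0,0]],
    [0.6,[0.8,0,0],[0,0,0]],
    [0.6,[0.8,0,0],[0,0,0]],
    [0.6,[0.8,0,0],[0,0,0]],
    [0.6,[0.8,0,0],[0,0,0]],
    [0.6,[0,0,0],[0,0,0]]
  ]
}}

```text
time_s: 50.05
tool_pos: [0.5658, 0.2174, 0.0204]
tool_rot: [179.8, 1.6, 85.0]
force: [0.3, -0.3, -0.3]
grip_width: 0.052
```

```bash
python3 - <<'E'
from h import *
tcp()
E
```

```text
TCP case mm -91.0 -5.4 z 0.0204 rot [179.8   1.6  85. ] rel yaw 89.6 F [ 0.3 -0.3 -0.3] w 0.0520 t 50.0
```

>>> {"name": "servo_tool", "arguments": {
  "plan": [
    [0.6,[0.6,-0.1,0.2],[0,-1.6,0]],
    [0.6,[0.6,-0.1,0],[0,0,0]],
    [0.6,[0.6,0,0],[0,0,0]],
    [0.6,[0.5,0,0],[0,0,0]],
    [0.6,[0.4,0,0],[0,0,0]]
  ]
}}

```text
time_s: 50.47
tool_pos: [0.5685, 0.2388, 0.0189]
tool_rot: [179.6, 3.9, 84.8]
force: [-1.8, -6.1, 2.5]
grip_width: 0.0519
```

>>> {"name": "servo_tool", "arguments": {
  "plan": [
    [0.6,[0.4,0,0],[0,0,0]],
    [0.6,[0.4,0,0],[0,0,0]]
  ]
}}

```text
time_s: 50.63
tool_pos: [0.5688, 0.2431, 0.0189]
tool_rot: [179.7, 4.3, 84.7]
force: [-2.4, -9.6, 5.5]
grip_width: 0.0525
```

>>> {"name": "servo_tool", "arguments": {
  "plan": [
    [0.6,[0.4,0,0],[0,0,0]],
    [0.6,[0.4,0,0],[0,0,0]]
  ]
}}

```text
time_s: 50.8
tool_pos: [0.569, 0.246, 0.0188]
tool_rot: [179.9, 4.8, 84.5]
force: [-3.8, -9.3, 5.7]
grip_width: 0.0521
```

```bash
python3 - <<'E'
from h import *
tcp()
E
```

```text
TCP case mm -62.2 -6.3 z 0.0188 rot [179.9   4.8  84.5] rel yaw 89.1 F [-3.8 -9.3  5.7] w 0.0521 t 50.8
```

>>> {"name": "servo_tool", "arguments": {
  "plan": [
    [0.6,[0,0,0],[0,-2.5,0]],
    [0.6,[0.4,0,0],[0,-2.5,0]],
    [0.6,[0.6,0,0],[0,-1,0]]
  ]
}}

```text
time_s: 51.05
tool_pos: [0.5703, 0.2483, 0.0194]
tool_rot: [179.9, 11.6, 84.1]
force: [-4.8, -12.1, 12.2]
grip_width: 0.052
```

>>> {"name": "servo_tool", "arguments": {
  "plan": [
    [0.6,[0.8,0,0],[0,-1,0]],
    [0.6,[0.8,0,0],[0,-1,0]]
  ]
}}

```text
time_s: 51.22
tool_pos: [0.571, 0.2413, 0.0182]
tool_rot: [-179.6, 16.0, 84.3]
force: [-6.8, -29.4, 12.1]
grip_width: 0.0527
```

>>> {"name": "servo_tool", "arguments": {
  "plan": [
    [0.6,[0.8,0,0],[0,-1,0]],
    [0.6,[0.8,0,0],[0,-1,0]]
  ]
}}

```text
time_s: 51.38
tool_pos: [0.5722, 0.2337, 0.0156]
tool_rot: [-179.2, 20.4, 84.2]
force: [-6.1, -25.2, 9.9]
grip_width: 0.0523
```

```bash
python3 - <<'E'
from h import *
tcp()
E
```

```text
TCP case mm -74.2 -10.5 z 0.0156 rot [-179.2   20.4   84.2] rel yaw 88.8 F [ -6.1 -25.2   9.9] w 0.0523 t 51.4
```

The turn sign was wrong, so the body leans toward the case. I back off and straighten the tool.

>>> {"name": "servo_tool", "arguments": {
  "plan": [
    [0.6,[-2,0,0],[0,0,0]],
    [0.6,[-1.5,0,-0.3],[0,5,0]],
    [0.6,[0,0,0],[0,5,0]],
    [0.6,[0,0,0],[0,5,0]],
    [0.6,[0,0,0],[0,5,0]],
    [0.6,[0,0,0],[0,0,0]]
  ]
}}

```text
time_s: 51.88
tool_pos: [0.5687, 0.2104, 0.0288]
tool_rot: [-179.2, -1.0, 84.3]
force: [0.6, -1.6, -0.3]
grip_width: 0.0519
```

```bash
python3 - <<'E'
from h import *
tcp(); t=np.radians(CY);X=np.array([np.cos(t),np.sin(t),0]); go(O-.06*X+[0,0,.02],CY)
c=cam('top','t19.png')
cv2.imwrite('pics/c19.png',cv2.resize(c['image'][130:290,60:300],None,fx=3.3,fy=3.3,interpolation=2))
E
```

```text
TCP case mm -97.7 -8.9 z 0.0288 rot [-179.2   -1.    84.3] rel yaw 88.9 F [ 0.6 -1.6 -0.3] w 0.0519 t 51.9
t51.9 pos [0.5687 0.2104 0.0288] rot [-179.2   -1.    84.3] w0.0519 F [ 0.6 -1.6 -0.3] turn [-0.8 -1.  -1.1] shift(now axes) [ 3.74 -0.95  0.96] shift(after turn) [ 3.77 -0.89  0.88]
```

View pics/c19.png

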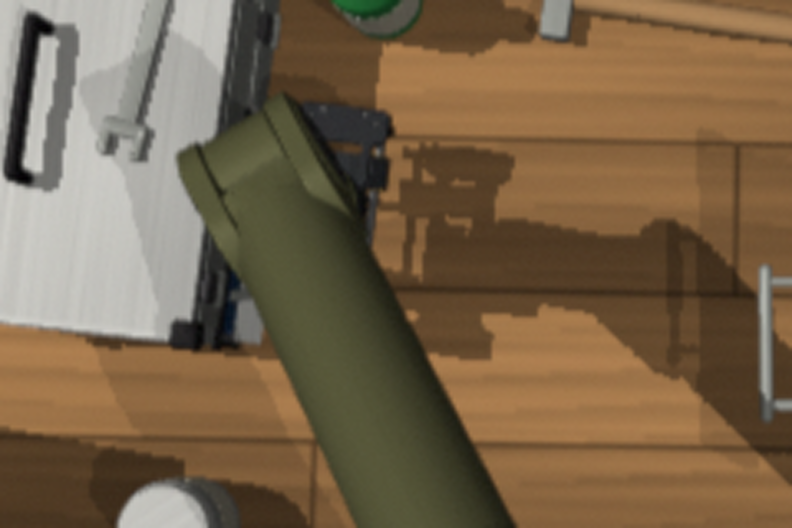

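>>> {"name": "servo_tool", "arguments": {
  "plan": [
    [0.6,[0.7,-0.3,0.3],[-0.8,-1,-1]],
    [0.6,[0.7,-0.3,0.3],[0,0,0]],
    [0.6,[0.7,-0.2,0.3],[0,0,0]],
    [0.6,[0.6,0,0],[0,0.5,0]],
    [0.6,[0.6,0,0],[0,0.7,0]],
    [0.6,[0.6,0,0],[0,0.7,0]]
  ]
}}

```text
time_s: 52.43
tool_pos: [0.5625, 0.2544, 0.0203]
tool_rot: [-179.9, -1.0, 85.7]
force: [-7.1, -23.8, 14.8]
grip_width: 0.0526
```

>>> {"name": "servo_tool", "arguments": {
  "plan": [
    [0.6,[0.6,0,0],[0,1,0]],
    [0.6,[0.6,0,0],[0,1,0]]
  ]
}}

```text
time_s: 52.6
tool_pos: [0.5628, 0.2544, 0.0199]
tool_rot: [-179.5, -1.9, 85.3]
force: [-5.0, -12.4, 8.8]
grip_width: 0.0521
```

```bash
python3 - <<'E'
from h import *
tcp()
E
```

```text
TCP case mm -54.4 0.5 z 0.0199 rot [-179.5   -1.9   85.3] rel yaw 89.9 F [ -5.  -12.4   8.8] w 0.0521 t 52.6
```

>>> {"name": "servo_tool", "arguments": {
  "plan": [
    [0.6,[-1,0,0],[0,0,0]],
    [0.6,[-2,0,0],[0,-1.9,0]],
    [0.6,[-1,0,-2],[0,0,0]],
    [0.6,[0,0,-3.5],[0,0,0]],
    [0.6,[0,0,-4],[0,0,0]],
    [0.6,[0,0,-4],[0,0,0]],
    [0.6,[0,0,-4],[0,0,-6]],
    [0.6,[-3,-0.9,0],[0,0,0]],
    [0.6,[-3,-0.9,0],[0,0,0]],
    [0.6,[-3,-0.9,0],[0,0,0]],
    [0.6,[-3,-0.9,0],[0,0,0]],
    [0.6,[-3,-0.9,0],[0,0,0]],
    [0.6,[-3,-0.9,0],[0,0,0]],
    [0.6,[-3,-0.9,0],[0,0,0]],
    [0.6,[-3,-0.9,0],[0,0,0]],
    [0.6,[-3,-0.9,0],[0,0,0]],
    [0.6,[-2.5,-0.5,0],[0,0,0]],
    [0.6,[0,0,0],[0,0,0]]
  ]
}}

```text
time_s: 54.1
tool_pos: [0.4807, -0.0931, 0.2047]
tool_rot: [-179.4, 0.7, 92.8]
force: [1.4, -0.3, -0.0]
grip_width: 0.0521
```

```bash
python3 - <<'E'
from h import *
go([.474,-.105,.118],91.3)
c=cam('top','t20.png')
x=np.hstack([cv2.resize(c['image'][130:270,100:220],None,fx=3.3,fy=3.3,interpolation=2),cv2.resize(c['image'][150:290,270:390],None,fx=3.3,fy=3.3,interpolation=2)])
cv2.imwrite('pics/c20.png',x)
E
```

```text
t54.1 pos [ 0.4807 -0.0931  0.2047] rot [-179.4    0.7   92.8] w0.0521 F [ 1.4 -0.3 -0. ] turn [-0.6  0.7  1.5] shift(now axes) [-1.05 -0.63  8.69] shift(after turn) [-1.18 -0.7   8.67]
```

View pics/c20.png

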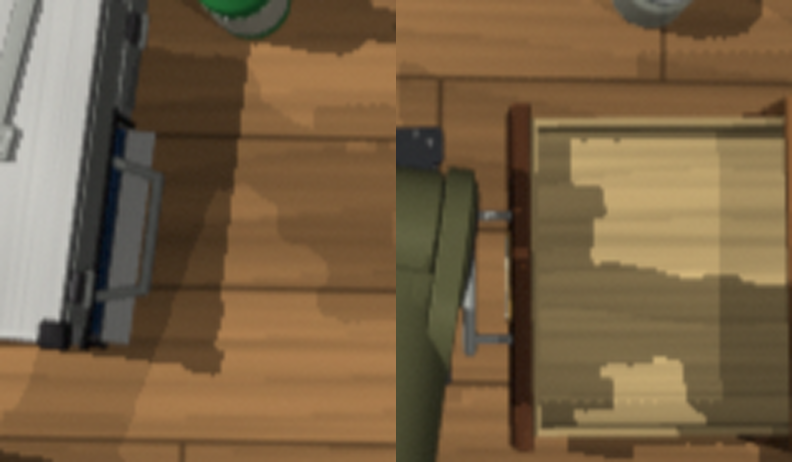

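The tray's bow handle stands out of the bay (bar from crop (157,175) to (147,292)) and the drawer is empty. I compute how far in the tray is.

```bash
python3 - <<'E'
from h import *
c=cam('top'); t=np.radians(CY);X=np.array([np.cos(t),np.sin(t)]);Y=np.array([-X[1],X[0]])
f=lambda px,z:((ray(c,(np.array(px,float)+.5)/3.3-.5+[100,130],z)[:,:2]-O[:2])@np.c_[X,Y]*1000).round(1)
print('bar',f([(157,175),(147,292)],.035),'lip front',f([(155,132),(127,343)],0),'wall/top-of-wall blue right edge',f([(126,135),(104,343)],.048),f([(126,135),(104,343)],.003))
E
```

```text
bar [[-39.7 -54.4]
 [-43.   49.5]] lip front [[-25.5 -96.7]
 [-22.6  95.6]] wall/top-of-wall blue right edge [[-11.5 -85.5]
 [-13.8  97.9]] [[ -0.5 -91. ]
 [ -2.9  97.7]]
```

>>> {"name": "servo_tool", "arguments": {
  "plan": [
    [0.3,[-0.3,-0.7,0],[-0.6,0.7,1.5]],
    [0.3,[0,0,1.5],[0,0,0]],
    [0.3,[0,0,1.5],[0,0,0]],
    [0.3,[0,0,1.5],[0,0,0]],
    [0.3,[0,0,1.5],[0,0,0]],
    [0.3,[0,0,1.3],[0,0,0]],
    [0.3,[0,0,0.8],[0,0,0]],
    [0.3,[0,0,0],[0,0,0]]
  ]
}}

```text
time_s: 54.87
tool_pos: [0.4752, -0.0798, 0.1219]
tool_rot: [179.7, -0.4, 92.2]
force: [-0.3, 1.1, 0.2]
grip_width: 0.0264
```

>>> {"name": "servo_tool", "arguments": {
  "plan": [
    [0.3,[-1.5,0,0],[0,0,0.9]],
    [0.3,[-1.5,0,0],[0,0,0]],
    [0.3,[-1.5,0,0],[0,0,0]],
    [0.3,[-1.5,0,0],[0,0,0]],
    [0.3,[-1.5,0,0],[0,0,0]],
    [0.3,[-1.5,0,0],[0,0,0]],
    [0.3,[-1.5,0,0],[0,0,0]],
    [0.3,[-1.5,0,0],[0,0,0]],
    [0.3,[-1.5,0,0],[0,0,0]],
    [0.3,[0,0,0],[0,0,0]]
  ]
}}

```text
time_s: 55.7
tool_pos: [0.4804, -0.2214, 0.1268]
tool_rot: [179.3, -0.5, 91.2]
force: [0.5, -0.7, 0.0]
grip_width: 0.0262
```

```bash
python3 - <<'E'
from h import *
go([.478,-.348,.118],91.3)
E
```

```text
t55.7 pos [ 0.4804 -0.2214  0.1268] rot [179.3  -0.5  91.2] w0.0262 F [ 0.5 -0.7  0. ] turn [ 0.7 -0.5 -0.1] shift(now axes) [-12.66  -0.5    0.75] shift(after turn) [-12.65  -0.53   0.88]
```

>>> {"name": "servo_tool", "arguments": {
  "plan": [
    [0.3,[-1.3,0,0.4],[0.7,-0.5,0]],
    [0.3,[-1.4,0,0.3],[0,0,0]],
    [0.3,[-1.4,-0.1,0.1],[0,0,0]],
    [0.3,[-1.4,-0.1,0.1],[0,0,0]],
    [0.3,[-1.4,-0.1,0.1],[0,0,0]],
    [0.3,[-1.4,0,0],[0,0,0]],
    [0.3,[-1.4,0,0],[0,0,0]],
    [0.3,[-1,0,0],[0,0,0]],
    [0.3,[-0.7,0,0],[0,0,0]]
  ]
}}

```text
time_s: 56.45
tool_pos: [0.4826, -0.3433, 0.1186]
tool_rot: [179.8, -0.1, 91.3]
force: [0.3, 1.4, 0.5]
grip_width: 0.0264
```

>>> {"name": "servo_tool", "arguments": {
  "plan": [
    [0.3,[-0.6,0,0],[0,0,0]],
    [0.3,[-0.6,0,0],[0,0,0]],
    [0.3,[-0.6,0,0],[0,0,0]]
  ]
}}

```text
time_s: 56.7
tool_pos: [0.4826, -0.3455, 0.1184]
tool_rot: [-179.7, -1.8, 91.6]
force: [-5.7, 13.5, 9.9]
grip_width: 0.0262
```

>>> {"name": "servo_tool", "arguments": {
  "plan": [
    [0.3,[-0.6,0,0],[0,0,0]],
    [0.3,[-0.6,0,0],[0,0,0]]
  ]
}}

```text
time_s: 56.87
tool_pos: [0.4825, -0.3452, 0.1185]
tool_rot: [-179.3, -3.0, 92.0]
force: [-4.5, 13.4, 9.1]
grip_width: 0.0263
```

>>> {"name": "servo_tool", "arguments": {
  "plan": [
    [0.3,[1,0,0],[0,0,0]],
    [0.3,[2,0,0],[0,0,0]],
    [0.3,[2,0,-2],[0,0,0]],
    [0.3,[2,0,-3],[0,0,0]],
    [0.3,[2,0,-3],[0,0,0]],
    [0.3,[3,0,-3],[0,0,0]],
    [0.3,[3,0,0],[0,0,0]],
    [0.3,[3,0,0],[0,0,0]],
    [0.3,[3,0,0],[0,0,0]],
    [0.3,[0,0,0],[0,0,0]],
    [0.3,[0,0,0],[0,0,0]]
  ]
}}

```text
time_s: 57.78
tool_pos: [0.4744, -0.1369, 0.2426]
tool_rot: [-179.2, -2.6, 91.8]
force: [-0.5, -1.5, -0.3]
grip_width: 0.0259
```

```bash
python3 - <<'E'
from h import *
c=cam('top','t21.png');s=cam('scene','s21.png')
print(env.get_obs()['tool_pos'])
t=c['image']
x=np.hstack([cv2.resize(t[80:300,30:210],None,fx=2,fy=2,interpolation=2),cv2.resize(t[80:300,310:510],None,fx=2,fy=2,interpolation=2)])
cv2.imwrite('pics/c21.png',x)
E
```

```text
[ 0.47448893 -0.13716432  0.24228085]
```

View pics/c21.png

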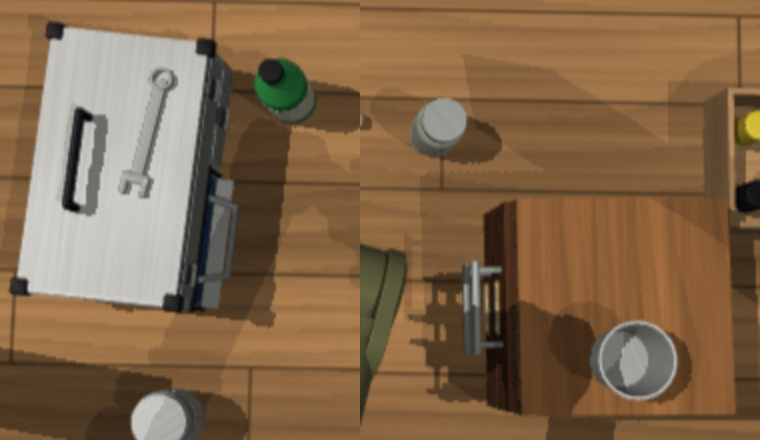

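View pics/s21.png

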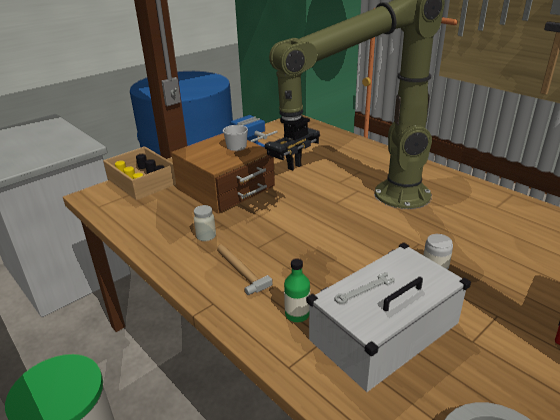

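```bash
python3 -c "
from h import *
print(env.sign_off())"
```

```text
the job is handed in; nothing more can be done
None
```

I pulled the drawer out to its stop and moved all three fuse boxes from it into the tray. They lay flat, door up and side by side. I then slid the tray into the case's bay, pushed the drawer shut and handed the job in at about 58 s.

**Last checks**
- **Tray:** the final push stopped dead, with readings of 24 N and then 12 N. The tool stood where a fully home tray should stop it. In the picture, the bow handle bar was 40 to 43 mm out of the case front, where 40 mm is fully home. That 3 mm spread is about one pixel, so I could not rule out a slight skew or a gap of a millimetre or two.
- **Drawer:** it stopped at the shut position at about 13 N and looks shut in both views.
- **Fuse boxes:** the drawer was empty when I looked before shutting it. I last saw the boxes clearly just before the tray went in, and they are now hidden inside the case.
- **Other things:** hammer, cup, bottle, jar, spanner and tin look unmoved in the last pictures; I did not measure them.

**What went wrong on the way**
- The first grasp of the drawer handle missed, so I repeated it.
- The tray turned late and then too far while I lined it up, and I had to back it off and realign it.
- During the push home, one turn had the wrong sign and tipped the tool about 20° towards the case. The force reading reached about 33 N in all before I backed off, and I could not tell whether the gripper body touched the case.

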